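# Load the shaker's sloping cradles from a crowded tube rack

### The arm

A 7-joint arm with a two-finger parallel gripper is mounted at the origin on the work surface. World frame = base frame: x ahead of the robot, y to its left, z up, the work surface at z = 0. Lengths are in m, angles in degrees, forces in N, time in s.
With the tool pointing down it reaches from about 0.425 to 0.875 m from the base axis. Payload 8.4 kg.
Tool frame: the origin (TCP) lies on the centre line of the jaws, within the pads' length; the fingertips stand 8 mm ahead of it and the grasp point (between the pads) lies 11 mm behind it; z points along the fingers, y is the line along which they close (so a half turn about z gives the same grasp; the last joint's range is limited). The gripper opens to 85 mm and grips with 20 to 120 N. Pads are 22 mm wide; open, the fingers measure 114 mm over their backs; the gripper's body (76 mm by 85 mm) begins 54 mm behind the grasp point. The pads swing forward as they close: fully open they stand 13 mm farther back than shut.
Start: joints at [-78.908, 19.091, 2.286, 83.961, -0.768, 76.965, -3.352], TCP at [0.188, 0.622, 0.214] pointing down, gripper open.
Joint ranges: [-147.57, 147.57], [-21.85, 119.76], [-74.77, 79.35], [14.55, 137.4], [-85.83, 265.84], [4.83, 119.75], [-152.11, 152.11]. Speed limits (degrees/s): [127.2, 127.2, 159.86, 159.86, 180, 180, 180].

### API

Orientations are given as a 3x3 rotation matrix whose columns are the frame's x, y, z axes.
In Python, from cell import monitor, grab_frame, calibration, job gives the robot as it stands. The module is installed in compiled form; this text tells all that it offers.
- The arm moves only by the tool servo_tool, never from a script. Its argument "plan" is a list of rows, each a list of 7 numbers: the opening, from 0 (shut) to 1 (fully open), then the shift along the world's x, y, z in mm, then the turn, a rotation vector about the world's x, y, z in rad. A call has 1 to 20 rows; each row is the pose to reach, as a shift and turn from the pose commanded when the call began; what a row does not reach only later rows make up. A row lasts 1/10 s, in which the tool goes at most 50 mm and 8.59 degrees, less where a joint would pass 70% of its speed; a pose out of reach is approached as far as the arm can. A call with a gripper value outside its range is refused whole. The fingers move at their own pace and stop on an object; the grip force is fixed at half the most. Time passes only in rows, so rows that repeat a pose let the fingers close. It gives the time, the measured TCP pose, the force, the opening and the grip force at its end, in the units of the state.
- monitor.observe(): the state, without advancing time (a new reading comes with each control period).
- grab_frame(name): name is "scene" or "side" or "wrist"; returns the picture (420x560x3 uint8, blue, green, red); there is no depth.
- calibration(name): a dict with "fx", "fy", "cx", "cy" (pixels), "k1" (the pictures are not rectified: a ray, as slopes to the right and down, at radius r is drawn at 1 + k1 r^2 times it, then the intrinsics apply), "eye" and "orientation" of the camera in the world; the wrist camera has in their place "mount" (4x4, takes a point from camera to tool coordinates, whose origin is the TCP and whose axes are the flange's). Camera axes: x right, y up, looking along -z (the intrinsics and any distortion apply to the point x, -y, -z); pixel columns grow to the right and rows downward; lengths in m; the calibration is good to about 2 mm. A picture is of the moment at which its call begins: read the wrist's pose just before it. calibration takes no time and is no camera call.
- job.close_job(): hands the job in; it is judged then, once.
The state is a dict: "time": time; "qpos": joint angles; "qvel": joint speeds; "joint_torque": joint torques, N m; "tcp_pos": TCP position; "tcp_rot": TCP orientation; "force": force on the tool from outside, world axes, zero at the start; "wrist_torque": the same for the moment, N m; "width": finger opening in m; "finger_force": force on a finger pad.
Only numpy, scipy, OpenCV 4.12 (cv2) and the standard library are available. Lean on these libraries where they do the work, as an engineer would, in place of code of your own. Each camera call takes 0.05 s, during which the arm holds its last target. There are 200 camera calls.

### The job

Take the two capped sample tubes out of the crowded rack and lay one in each of the shaker's two free sloping cradles: cap up, resting in the trough, foot right down against the stop. Set them down gently, without dropping them, leave the open tubes standing in the rack, and do not disturb the other things on the bench.

Things in the scene. Friction and masses are not known exactly. Their poses are not given: they have to be found in the camera images.
- tube_a_mid (a point): one of the two capped sample tubes in the rack (the other is its twin): off-white plastic, 136 mm tall, round-bottomed body 26 mm in diameter, ribbed white screw cap 30 mm in diameter and 24 mm high (the top 24 mm), about 60 g. This point: on its axis, half-way up, 68 mm from the foot; z points along its axis to the cap. The tube stands upright in its cell, its foot 6 mm above the bench
- tube_a_top (a point): the centre of the top face of tube_a's cap, 136 mm from the foot, 142 mm above the bench at the start
- tube_b_mid (a point): one of the two capped sample tubes in the rack (the other is its twin): off-white plastic, 136 mm tall, round-bottomed body 26 mm in diameter, ribbed white screw cap 30 mm in diameter and 24 mm high (the top 24 mm), about 60 g. This point: on its axis, half-way up, 68 mm from the foot; z points along its axis to the cap. The tube stands upright in its cell, its foot 6 mm above the bench
- tube_b_top (a point): the centre of the top face of tube_b's cap, 136 mm from the foot, 142 mm above the bench at the start
- open1_mid (a point): an open test tube (no cap) standing in the rack, stays there: pale glass-grey, 26 mm in diameter (28 mm at the rim), 142 mm tall, so that its mouth is 148 mm above the bench. This point: on its axis, half-way up, 71 mm from the foot
- open2_mid (a point): an open test tube (no cap) standing in the rack, stays there: pale glass-grey, 26 mm in diameter (28 mm at the rim), 142 mm tall, so that its mouth is 148 mm above the bench. This point: on its axis, half-way up, 71 mm from the foot
- open3_mid (a point): an open test tube (no cap) standing in the rack, stays there: pale glass-grey, 26 mm in diameter (28 mm at the rim), 142 mm tall, so that its mouth is 148 mm above the bench. This point: on its axis, half-way up, 71 mm from the foot
- open4_mid (a point): an open test tube (no cap) standing in the rack, stays there: pale glass-grey, 26 mm in diameter (28 mm at the rim), 142 mm tall, so that its mouth is 148 mm above the bench. This point: on its axis, half-way up, 71 mm from the foot
- open5_mid (a point): an open test tube (no cap) standing in the rack, stays there: pale glass-grey, 26 mm in diameter (28 mm at the rim), 142 mm tall, so that its mouth is 148 mm above the bench. This point: on its axis, half-way up, 71 mm from the foot
- open6_mid (a point): an open test tube (no cap) standing in the rack, stays there: pale glass-grey, 26 mm in diameter (28 mm at the rim), 142 mm tall, so that its mouth is 148 mm above the bench. This point: on its axis, half-way up, 71 mm from the foot
- rack: fixed aluminium rack, 134 (x) by 214 mm (y), any yaw; origin: centre of its underside. 3 x 5 square cells, pitch 40 mm (x -40..40, y -80..80), upper lattice's top 77 mm above the bench. Capped tubes at x 0, y 0 and y 40 (either way round); open tubes at (x, y) (-40,0), (40,0), (0,80), (-40,-40), (40,-40), (0,-80); other cells empty. Tubes in adjoining cells stand 11 to 14 mm apart
- shaker: fixed white shaker; aluminium platform 230 mm (x) by 280 mm (y), its top 88 mm above the bench; origin: centre of its underside; control panel on its +x side. Four steel cradles stand on it in a row at y -96, -32, 32, 96 mm, two with a tube clipped in, two free. Yaw within 0.35 rad of the world's
- cradle_1_mid (a point): free cradle: steel V trough, 90 degrees, 36 mm wide, holding a tube from 8 to 88 mm above its foot, with a stop under the foot. This point: where a tube's half-way point lies when fully home. Axes: z up, y along the row; a tube's axis, foot to cap, is (-sin 35, 0, cos 35 degrees) in them (cap leans to the robot's side); the trough lies on its underside, open towards (cos 35, 0, sin 35)
- cradle_1_top (a point): where the centre of the cap's top face lies when a tube is fully home in cradle_1: 68 mm up the tube's axis from cradle_1_mid, about 221 mm above the bench. Friction in the trough is high: a tube let go short of the stop usually stays there and does not slide home
- cradle_2_mid (a point): free cradle: steel V trough, 90 degrees, 36 mm wide, holding a tube from 8 to 88 mm above its foot, with a stop under the foot. This point: where a tube's half-way point lies when fully home. Axes: z up, y along the row; a tube's axis, foot to cap, is (-sin 35, 0, cos 35 degrees) in them (cap leans to the robot's side); the trough lies on its underside, open towards (cos 35, 0, sin 35)
- cradle_2_top (a point): where the centre of the cap's top face lies when a tube is fully home in cradle_2: 68 mm up the tube's axis from cradle_2_mid, about 221 mm above the bench. Friction in the trough is high: a tube let go short of the stop usually stays there and does not slide home
- loaded_1: an occupied cradle of the same shape: a capped tube is clipped fast in it (all fixed; cap's top about 221 mm above the bench, cap 30 mm wide). Origin: centre of its underside, on the platform; the tube's foot is at x 45, z 22 mm, the tube leans 35 degrees towards -x
- loaded_2: an occupied cradle of the same shape: a capped tube is clipped fast in it (all fixed; cap's top about 221 mm above the bench, cap 30 mm wide). Origin: centre of its underside, on the platform; the tube's foot is at x 45, z 22 mm, the tube leans 35 degrees towards -x
- reagent_bottle: bystander, loose on the bench, to be left alone: amber reagent bottle, 50 mm in diameter, 125 mm tall. Origin: centre of its underside
- beaker: bystander, loose on the bench, to be left alone: beaker, 68 mm in diameter, 85 mm tall. Origin: centre of its underside
- wash_bottle: bystander, loose on the bench, to be left alone: white wash bottle with a thin spout, 64 mm in diameter, 185 mm tall. Origin: centre of its underside
- dropper_bottle: bystander, loose on the bench, to be left alone: small amber dropper bottle, 42 mm in diameter, 112 mm tall. Origin: centre of its underside
- conical_flask: bystander, loose on the bench, to be left alone: conical flask, 76 mm in diameter at the foot, 112 mm tall. Origin: centre of its underside
- powder_jar: bystander, loose on the bench, to be left alone: white jar, 54 mm in diameter, 75 mm tall. Origin: centre of its underside
Not all that is in view belongs to the job. What is shaped like the part that bears tube_a_mid but blue or red is not meant.

How it is judged (in metres and radians):
At the end, for the whole second after the job is handed in: One capped tube lies at rest in each free cradle, either way round: its half-way point within 9 mm and its cap's top within 14 mm of their home points; every open tube is within 10 mm of where it was (((distance between tube_a_mid and cradle_1_mid below 0.009 m and distance between tube_a_top and cradle_1_top below 0.014 m and distance between tube_b_mid and cradle_2_mid below 0.009 m and distance between tube_b_top and cradle_2_top below 0.014 m) or (distance between tube_a_mid and cradle_2_mid below 0.009 m and distance between tube_a_top and cradle_2_top below 0.014 m and distance between tube_b_mid and cradle_1_mid below 0.009 m and distance between tube_b_top and cradle_1_top below 0.014 m)) and linear speed of each of tube_a, tube_b below 0.02 m/s and distance of each of open1_mid, open2_mid, open3_mid, open4_mid, open5_mid, open6_mid from where it was at the start of the episode below 0.01 m); the robot touches nothing.
It fails at once if an open tube is lifted, tipped or knocked out of its place (its centre moves more than 10 mm) (distance of any of open1_mid, open2_mid, open3_mid, open4_mid, open5_mid, open6_mid from where it was at the start of the episode above 0.01 m).
It fails at once if a bystander on the bench is moved more than 20 mm (distance of any of reagent_bottle, beaker, wash_bottle, dropper_bottle, conical_flask, powder_jar from where it was at the start of the episode above 0.02 m).
It fails at once if a capped tube is let fall: moving at more than 0.5 m/s while the gripper does not hold it ((linear speed of tube_a above 0.5 m/s and contact force between the fingers and tube_a below 0.05 N) or (linear speed of tube_b above 0.5 m/s and contact force between the fingers and tube_b below 0.05 N)).
It fails at once if a capped tube is jammed against a cradle with more than 60 N (contact force between any of tube_a, tube_b and cradle_1 above 60 N or contact force between any of tube_a, tube_b and cradle_2 above 60 N or contact force between any of tube_a, tube_b and loaded_1 above 60 N or contact force between any of tube_a, tube_b and loaded_2 above 60 N).
It also fails if it takes over 67 s, if anything falls off the work surface, if the arm or the gripper's body presses on something with over 40 N, if the wrist force passes 120 N, or if a joint passes its speed limit or range.

## Working session

There is one attempt and no reset: what is moved stays moved. The work goes in short steps, Python scripts to look and compute and a tool call to move; the robot and the scene stay as the last step left them, time stands still between calls to the robot, and variables do not carry over. Pictures are saved under pics/ and viewed, at most 10 in all, crops included, and the job is handed in when it is done.

Besides the shell and the picture viewer there is one more tool, called after "Call:" as name([rows], argument=value, ...), one row to a line, values as JSON. servo_tool: Moves the arm, as the interface text tells. Its arguments: {"type":"object","properties":{"plan":{"type":"array"}},"required":["plan"]}

```bash
mkdir -p pics; cat > h.py <<'E'
import numpy as np, cv2
from cell import monitor, grab_frame, calibration, job
def cam(name, st=None):
    c=calibration(name)
    if 'eye' in c: return c,np.array(c['eye'],float),np.array(c['orientation'],float)
    M=np.array(c['mount']);R=np.array(st['tcp_rot']);p=np.array(st['tcp_pos'])
    return c,p+R@M[:3,3],R@M[:3,:3]
def ray(cm,u,v):
    c,e,R=cm
    x=(u-c['cx'])/c['fx'];y=(v-c['cy'])/c['fy']
    rd=np.hypot(x,y);r=rd
    for _ in range(20): r=rd/(1+c['k1']*r*r)
    s=r/rd if rd>0 else 1
    d=R@np.array([x*s,-y*s,-1.]);return e,d/np.linalg.norm(d)
def onz(cm,u,v,z):
    e,d=ray(cm,u,v);return e+d*(z-e[2])/d[2]
def proj(cm,P):
    c,e,R=cm
    q=R.T@(np.array(P)-e);x=q[0]/-q[2];y=-q[1]/-q[2];f=1+c['k1']*(x*x+y*y)
    return np.array([c['cx']+c['fx']*x*f,c['cy']+c['fy']*y*f])
def tri(a,ua,b,ub):
    e1,d1=ray(a,*ua);e2,d2=ray(b,*ub)
    s=np.linalg.lstsq(np.c_[d1,-d2],e2-e1,rcond=None)[0]
    p,q=e1+s[0]*d1,e2+s[1]*d2
    return (p+q)/2,np.linalg.norm(p-q)
E
python3 - <<'E'
from h import *
st=monitor.observe();print({k:np.round(v,3).tolist() for k,v in st.items()})
for n in("scene","side","wrist"):
    cv2.imwrite(f"pics/{n}0.png",grab_frame(n));c=cam(n,st);print(n,c[0],np.round(c[1],3),np.round(c[2],3).tolist())
a,b=cv2.imread("pics/scene0.png"),cv2.imread("pics/side0.png")
E
```

```text
{'time': 0.0, 'qpos': [-78.909, 19.129, 2.287, 84.013, -0.769, 76.964, -3.351], 'qvel': [-0.012, 0.031, 0.058, -0.104, -0.025, -0.033, 0.074], 'joint_torque': [0.0, -65.856, 1.365, -40.555, 0.017, 0.013, -0.0], 'tcp_pos': [0.188, 0.622, 0.213], 'tcp_rot': [[-0.957, 0.289, -0.0], [0.289, 0.957, -0.002], [-0.0, -0.002, -1.0]], 'force': [0.354, -0.114, -0.196], 'wrist_torque': [-0.014, -0.004, 0.035], 'finger_force': 0.0, 'width': 0.086}
scene {'fx': 437.08233618025406, 'fy': 437.08233618025406, 'cx': 273.907439461128, 'cy': 215.49955302631236, 'k1': -0.10751789366045485, 'eye': array([1.04077735, 0.20276702, 0.88488811]), 'orientation': array([[-0.38593999, -0.74409579,  0.54531806],
       [ 0.92240937, -0.32056909,  0.21539825],
       [ 0.01453519,  0.58613728,  0.81008136]])} [1.041 0.203 0.885] [[-0.386, -0.744, 0.545], [0.922, -0.321, 0.215], [0.015, 0.586, 0.81]]
side {'fx': 428.4687555958386, 'fy': 428.4687555958386, 'cx': 274.8752358282574, 'cy': 210.30297849797432, 'k1': -0.04469449789988897, 'eye': array([0.29398644, 0.62449673, 0.76716098]), 'orientation': array([[-0.92737072,  0.24635441, -0.28159023],
       [-0.37409377, -0.62284731,  0.68710631],
       [-0.00611605,  0.74254342,  0.66977001]])} [0.294 0.624 0.767] [[-0.927, 0.246, -0.282], [-0.374, -0.623, 0.687], [-0.006, 0.743, 0.67]]
wrist {'fx': 335.45094022212186, 'fy': 335.45094022212186, 'cx': 281.71811106183867, 'cy': 208.5673263705422, 'k1': 0.022046256527807517, 'mount': array([[-1.22854053e-04,  9.51114778e-01,  3.08837602e-01,
         7.89961331e-02],
       [ 9.99999517e-01,  4.18117463e-04, -8.89864778e-04,
         6.45410367e-04],
       [-9.75493935e-04,  3.08837344e-01, -9.51114369e-01,
        -1.59074216e-01],
       [ 0.00000000e+00,  0.00000000e+00,  0.00000000e+00,
         1.00000000e+00]])} [0.112 0.646 0.372] [[0.289, -0.911, -0.296], [0.957, 0.274, 0.09], [-0.001, -0.309, 0.951]]
```

View pics/scene0.png

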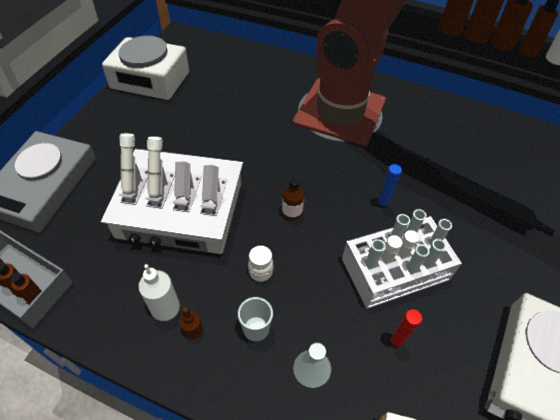

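View pics/side0.png

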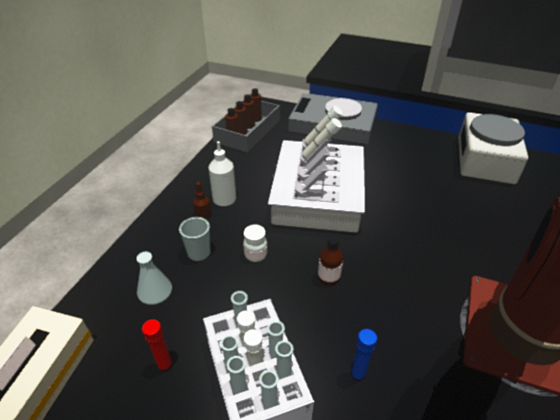

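The scene view shows the shaker at about (175,200), with the loaded cradles at (128,140) and (155,145) and the free ones at (183,185) and (211,188). The rack is at (400,260), with two white caps at about (394,243) and (411,240). The blue tube at (390,185) and the red one at (406,328) are decoys. The side view shows the caps at about (246,322) and (253,342). I'll enlarge both to confirm.

```bash
python3 - <<'E'
import cv2,numpy as np
a,b=cv2.imread("pics/scene0.png"),cv2.imread("pics/side0.png")
r=lambda i,x,y:cv2.resize(i[y:y+75,x:x+100],(400,300),interpolation=cv2.INTER_CUBIC)
m=np.vstack([np.hstack([r(a,355,200),r(b,205,285)]),np.hstack([r(a,145,150),r(b,270,140)])])
cv2.imwrite("pics/crop.png",m)
E
```

```text
(no output)
```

View pics/crop.png

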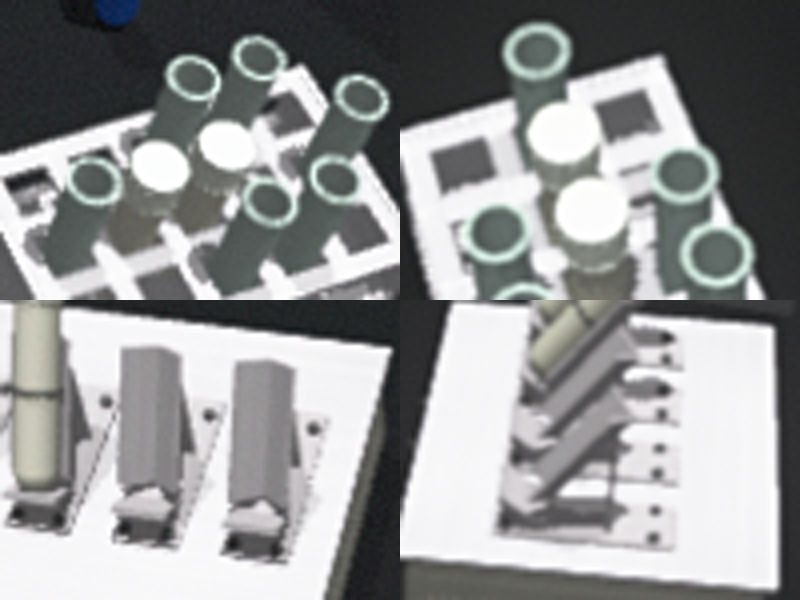

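Rack: the two white cap discs are at scene (395,241.5) and (411.5,236), and side (245.8,318) and (253,337.5). They are off-white with ribbed white caps, and no others fit. The open rims are around them. The free cradles are the two empty V troughs at scene (182,180) and (210,183). Next I'll measure.

```bash
cat > m.py <<'E'
from h import *
S,D=cam("scene"),cam("side")
sc=lambda x,y:(355+x/4,200+y/4); sd=lambda x,y:(205+(x-400)/4,285+y/4)
caps=[(sc(160,166),sd(563,132)),(sc(226,145),sd(592,210))]
for a,b in caps: print("cap",onz(S,*a,.142).round(4),onz(D,*b,.142).round(4),tri(S,a,D,b)[0].round(4))
# rack fit: local grid to world from scene rims (z .148) & caps; same from side
G=[(0,40),(0,0),(0,80),(-40,0),(-40,-40),(0,-80),(40,0),(40,-40)]
def fit(P,Q):
    P=np.array(P)/1000.;Q=np.array(Q)
    p0,q0=P.mean(0),Q.mean(0);U,_,V=np.linalg.svd((P-p0).T@(Q-q0))
    R=(U@np.diag([1,np.linalg.det(U@V)])@V).T
    t=q0-R@p0;return R,t,np.linalg.norm(Q-(P@R.T+t),axis=1)*1000
w=[onz(S,*caps[0][0],.142)[:2],onz(S,*caps[1][0],.142)[:2]]
rim=[(95,182),(193,78),(259,58),(361,98),(269,203),(335,179)]
w+=[onz(S,*sc(*r),.148)[:2] for r in rim]
for g in(G,[(-x,y) for x,y in G]):
    R,t,e=fit(g,w);print("rack scene",t.round(4),np.degrees(np.arctan2(R[1,0],R[0,0])).round(2),e.round(1))
w=[onz(D,*caps[0][1],.142)[:2],onz(D,*caps[1][1],.142)[:2],onz(D,*sd(537,50),.148)[:2]]
print("side open5", w[2].round(4), "dist caps",np.linalg.norm(w[0]-w[1]))
for n,C,box in(("scene",S,(95,145,260,260)),("side",D,(262,130,375,235))):
    im=cv2.imread(f"pics/{n}0.png");x0,y0,x1,y1=box
    g=im.min(2);m=np.zeros_like(g);m[y0:y1,x0:x1]=(g[y0:y1,x0:x1]>225)*255
    m=cv2.morphologyEx(m,cv2.MORPH_CLOSE,np.ones((5,5)))
    c=max(cv2.findContours(m,cv2.RETR_EXTERNAL,cv2.CHAIN_APPROX_NONE)[0],key=cv2.contourArea)[:,0]
    W=np.array([onz(C,*p,.088)[:2] for p in c],np.float32)
    r=cv2.minAreaRect(W*1000);print(n,r, np.round(cv2.boxPoints(r)).tolist())
    print(" approx px",cv2.approxPolyDP(c,4,True)[:,0].tolist())
E
python3 m.py
python3 - <<'E'
import cv2,numpy as np
a,b=cv2.imread("pics/scene0.png"),cv2.imread("pics/side0.png")
r=lambda i,x,y,w:cv2.resize(i[y:y+w*3//4,x:x+w],(400,300),interpolation=cv2.INTER_CUBIC)
cv2.imwrite("pics/crop2.png",np.vstack([np.hstack([r(a,100,145,160),r(b,260,130,120)]),np.hstack([r(a,110,125,60),r(b,285,100,80)])]))
E
```

```text
cap [0.5034 0.2572 0.142 ] [0.5003 0.2562 0.142 ] [0.5013 0.2564 0.1404]
cap [0.4771 0.2862 0.142 ] [0.4734 0.286  0.142 ] [0.4746 0.2857 0.1396]
rack scene [0.4769 0.2869] -137.37 [ 0.7  0.7  1.2 80.2 79.8  1.3 80.5 79.8]
rack scene [0.4769 0.2869] -138.19 [0.3 0.7 1.2 0.2 0.7 0.3 0.8 0.9]
side open5 [0.5268 0.2255] dist caps 0.040136196734900785
scene ((528.8524780273438, -253.81240844726562), (229.03793334960938, 278.49359130859375), 13.798501968383789) [[384.0, -146.0], [451.0, -416.0], [673.0, -362.0], [607.0, -91.0]]
 approx px [[102, 220], [220, 238], [241, 162], [161, 153], [168, 180], [176, 160], [191, 164], [197, 196], [190, 211], [173, 210], [173, 191], [162, 209], [147, 207], [145, 186], [136, 205], [124, 205], [120, 182]]
side ((526.9921875, -252.61676025390625), (228.15101623535156, 277.8311462402344), 13.594884872436523) [[383.0, -144.0], [449.0, -414.0], [671.0, -361.0], [605.0, -91.0]]
 approx px [[283, 142], [269, 203], [363, 211], [362, 147], [328, 144], [338, 148], [327, 158], [337, 164], [328, 166], [324, 185], [311, 187], [326, 190], [323, 201], [292, 198], [301, 142]]
```

View pics/crop2.png

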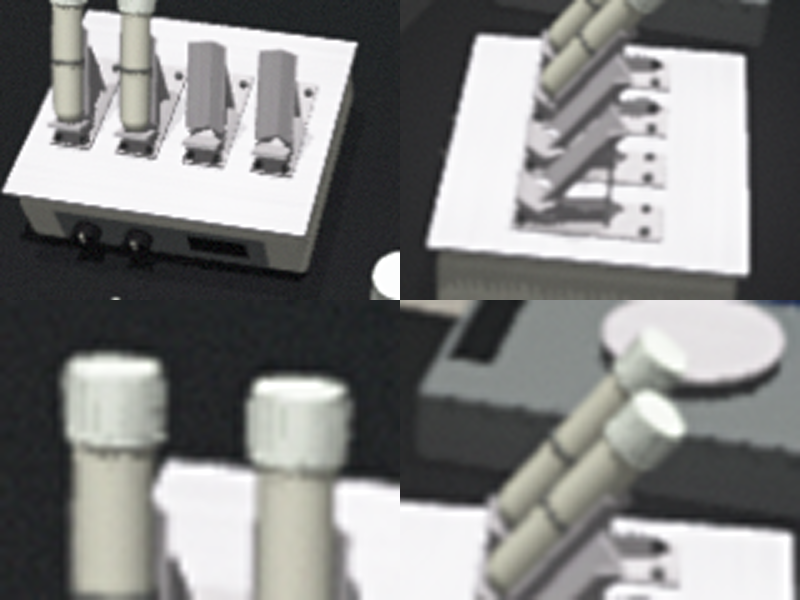

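The crops show the platform outline clearly, both loaded caps (scene about (127,136) and (155,138), side about (337,123) for the nearer one) and the free V troughs. The platform fit of 229x278 mm matches the 230x280 given, and the rack fit residual is under 1.3 mm. The cradles' x on the platform is still missing.

```bash
cat > g.py <<'E'
from h import *
S,D=cam("scene"),cam("side")
yaw=np.radians(13.7);X=np.array([np.cos(yaw),np.sin(yaw),0]);Y=np.array([-X[1],X[0],0]);Z=np.array([0,0,1.])
O=np.array([.528,-.2532,0]);A=-np.sin(np.radians(35))*X+np.cos(np.radians(35))*Z
N=np.cos(np.radians(35))*X+np.sin(np.radians(35))*Z
CX=0.0
def foot(y,cx=None): return O+X*((CX if cx is None else cx)+.045)+Y*y+Z*.110
E
python3 - <<'E'
from g import *
loc=lambda p:((p-O)@np.array([X,Y,Z]).T*1000).round(1)
for n,C,t,px,z in[("capB scene",S,0,(155,137.7),.2214),("capB side",D,0,(337,123),.2214),("trough32 scene top mid",S,0,(182.9,162.4),.182),("trough96 top mid",S,0,(145+(234+292)/8,150+(61+69)/8),.182)]:
    print(n,loc(onz(C,*px,z)))
print("tri capB",loc(tri(S,(155,137.7),D,(337,123))[0]))
for cx in(-.01,0,.01):
  for y in(-.032,.032,.096):
    f=foot(y,cx); print(cx,y,"foot/88/top scene",[proj(S,f+A*s).round(1).tolist() for s in(.0,.088,.136)],"side",[proj(D,f+A*s).round(1).tolist() for s in(0,.088,.136)])
E
```

```text
capB scene [-32.1 -30.8 221.4]
capB side [-34.5 -28.6 221.4]
trough32 scene top mid [ -5.9  33.8 182. ]
trough96 top mid [ -4.9  96.7 182. ]
tri capB [-34.5 -32.2 219.2]
-0.01 -0.032 foot/88/top scene [[155.0, 193.6], [155.6, 155.7], [156.1, 134.2]] side [[307.0, 157.3], [328.1, 135.4], [340.5, 122.5]]
-0.01 0.032 foot/88/top scene [[181.9, 197.2], [183.3, 159.1], [184.2, 137.4]] side [[304.8, 171.7], [326.8, 149.5], [339.7, 136.4]]
-0.01 0.096 foot/88/top scene [[209.4, 201.0], [211.6, 162.6], [212.9, 140.8]] side [[302.4, 187.3], [325.3, 165.0], [338.8, 151.7]]
0 -0.032 foot/88/top scene [[153.6, 197.0], [154.2, 159.0], [154.6, 137.4]] side [[303.3, 157.0], [324.2, 135.1], [336.4, 122.3]]
0 0.032 foot/88/top scene [[180.7, 200.7], [182.1, 162.4], [182.9, 140.6]] side [[300.9, 171.3], [322.6, 149.2], [335.4, 136.1]]
0 0.096 foot/88/top scene [[208.3, 204.5], [210.5, 166.0], [211.8, 144.1]] side [[298.3, 187.0], [320.9, 164.6], [334.3, 151.4]]
0.01 -0.032 foot/88/top scene [[152.2, 200.4], [152.7, 162.3], [153.1, 140.6]] side [[299.5, 156.7], [320.2, 134.8], [332.4, 122.0]]
0.01 0.032 foot/88/top scene [[179.4, 204.2], [180.8, 165.8], [181.6, 143.9]] side [[297.0, 171.0], [318.5, 148.8], [331.2, 135.8]]
0.01 0.096 foot/88/top scene [[207.2, 208.0], [209.4, 169.4], [210.7, 147.4]] side [[294.2, 186.6], [316.6, 164.2], [329.9, 151.0]]
```

Call:
servo_tool([
  [0.6, 200, -150, 60, 0, 0, -0.2],
  [0.6, 314, -365, 60, 0, 0, -0.55],
  [0.6, 314, -365, 60, 0, 0, -0.55],
  [0.6, 314, -365, 60, 0, 0, -0.55],
  [0.6, 314, -365, 60, 0, 0, -0.55],
  [0.6, 314, -365, 60, 0, 0, -0.55],
  [0.6, 314, -365, 60, 0, 0, -0.55],
  [0.6, 314, -365, 60, 0, 0, -0.55],
  [0.6, 314, -365, 60, 0, 0, -0.55],
  [0.6, 314, -365, 60, 0, 0, -0.55],
  [0.6, 314, -365, 60, 0, 0, -0.55],
  [0.6, 314, -365, 60, 0, 0, -0.55],
])

```text
time: 1.35
tcp_pos: [0.5018, 0.2567, 0.2736]
tcp_rot: [[-0.664, 0.748, -0.0], [0.748, 0.664, -0.0], [0.0, -0.0, -1.0]]
force: [-0.6, 0.4, 0.9]
width: 0.0514
finger_force: 0.0
```

The cradle row sits at x = 0 on the platform: cap and trough points agree to about 1–2 mm. A wrist look will check centring over the first tube.

```bash
python3 - <<'E'
from h import *
st=monitor.observe();im=grab_frame("wrist");cv2.imwrite("pics/w1.png",im);W=cam("wrist",st)
print(proj(W,(.5018,.2567,.142)),proj(W,(.4752,.2861,.142)))
m=((im.min(2)>200)*255).astype(np.uint8)
for c in cv2.findContours(m,cv2.RETR_EXTERNAL,cv2.CHAIN_APPROX_NONE)[0]:
    if cv2.contourArea(c)>300:
        (u,v),r,_=cv2.fitEllipse(c);print(round(u),round(v),np.round(r),onz(W,u,v,.142).round(4))
E
```

```text
[280.75180824 192.82873524] [280.26904811 148.31207858]
14 380 [39. 51.] [ 0.4261 -0.0867  0.142 ]
545 291 [37. 58.] [0.7603 0.3531 0.142 ]
284 189 [19. 31.] [0.501  0.2613 0.142 ]
292 107 [142. 219.] [0.4601 0.3178 0.142 ]
```

View pics/w1.png

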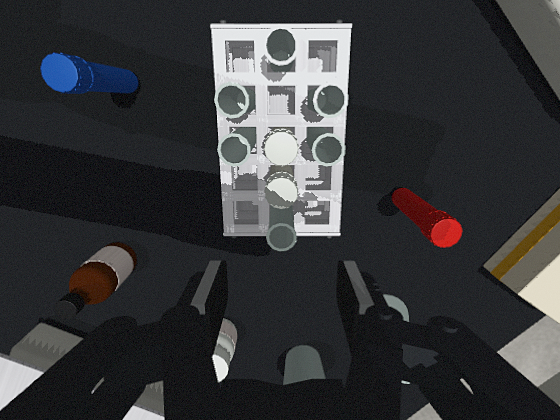

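The wrist view shows caps at (281,150) and (281,192), where predicted, with the rims around them and the fingers straddling empty cells. Descending and gripping the first tube.

Call:
servo_tool([
  [0.6, 0, 0, -40, 0, 0, 0],
  [0.6, 0, 0, -80, 0, 0, 0],
  [0.6, 0, 0, -110, 0, 0, 0],
  [0.6, 0, 0, -135, 0, 0, 0],
  [0.6, 0, 0, -150, 0, 0, 0],
  [0.6, 0, 0, -156, 0, 0, 0],
  [0.6, 0, 0, -156, 0, 0, 0],
  [0.2, 0, 0, -156, 0, 0, 0],
  [0.0, 0, 0, -156, 0, 0, 0],
  [0.0, 0, 0, -156, 0, 0, 0],
  [0.0, 0, 0, -156, 0, 0, 0],
  [0.0, 0, 0, -156, 0, 0, 0],
  [0.0, 0, 0, -156, 0, 0, 0],
  [0.0, 0, 0, -156, 0, 0, 0],
])

```text
time: 2.8
tcp_pos: [0.5026, 0.2578, 0.1193]
tcp_rot: [[-0.665, 0.747, 0.002], [0.747, 0.665, 0.002], [-0.0, 0.003, -1.0]]
force: [-1.0, -0.4, 6.6]
width: 0.0261
finger_force: 58.8
```

Width 26 mm is the body diameter, not the cap's. I'll lift a little and look.

Call:
servo_tool([
  [0, 0, 0, 5, 0, 0, 0],
  [0, 0, 0, 10, 0, 0, 0],
  [0, 0, 0, 15, 0, 0, 0],
  [0, 0, 0, 20, 0, 0, 0],
  [0, 0, 0, 20, 0, 0, 0],
])

```text
time: 3.3
tcp_pos: [0.502, 0.2575, 0.1387]
tcp_rot: [[-0.665, 0.747, 0.001], [0.747, 0.665, 0.001], [-0.0, 0.001, -1.0]]
force: [-0.4, 0.3, -0.3]
width: 0.0262
finger_force: 59.0
```

```bash
python3 - <<'E'
from h import *
st=monitor.observe();a,b,w=grab_frame("scene"),grab_frame("side"),grab_frame("wrist")
S,D=cam("scene"),cam("side")
print(st['width'],st['finger_force'],st['tcp_pos'])
r=lambda i,x,y,k:cv2.resize(i[y:y+k*3//4,x:x+k],(400,300),interpolation=cv2.INTER_CUBIC)
cv2.imwrite("pics/c3.png",np.vstack([np.hstack([r(a,340,170,140),r(b,180,260,140)]),np.hstack([r(w,180,90,200),r(a,0,0,560)])]))
E
```

```text
0.026151936595854942 59.02855396270752 [0.50202556 0.25752494 0.13869086]
```

View pics/c3.png

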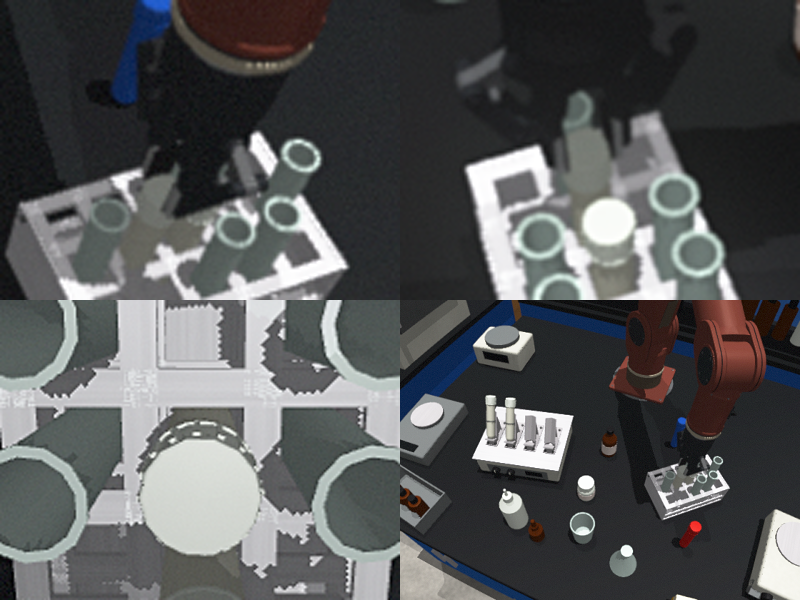

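The crop shows the fingers closed at the cap and the tube straight in the jaws. Lifting it clear to measure where the foot hangs.

Call:
servo_tool([
  [0, 0, 0, 20, 0, 0, 0],
  [0, 0, 0, 50, 0, 0, 0],
  [0, 0, 0, 80, 0, 0, 0],
  [0, 0, 0, 110, 0, 0, 0],
  [0, 0, 0, 140, 0, 0, 0],
  [0, 0, 0, 170, 0, 0, 0],
  [0, 0, 0, 190, 0, 0, 0],
  [0, 0, 0, 190, 0, 0, 0],
  [0, 0, -200, 190, 0, 0, -0.6],
  [0, 0, -200, 190, 0, 0, -0.6],
  [0, 0, -200, 190, 0, 0, -0.6],
  [0, 0, -200, 190, 0, 0, -0.6],
  [0, 0, -200, 190, 0, 0, -0.6],
  [0, 0, -200, 190, 0, 0, -0.6],
])

```text
time: 4.85
tcp_pos: [0.5013, 0.0562, 0.3271]
tcp_rot: [[-0.126, 0.992, -0.001], [0.992, 0.126, 0.001], [0.001, -0.001, -1.0]]
force: [-0.4, 0.5, -0.8]
width: 0.026
finger_force: 59.6
```

```bash
python3 - <<'E'
from h import *
st=monitor.observe();a,b=grab_frame("scene"),grab_frame("side");p=np.array(st['tcp_pos'])
S,D=cam("scene"),cam("side")
print(st['width'],st['finger_force'],p)
out=[]
for C,i in((S,a),(D,b)):
    q=proj(C,p-[0,0,.06]).astype(int);x,y=max(q[0]-60,0),max(q[1]-45,0);out.append(cv2.resize(i[y:y+90,x:x+120],(400,300),interpolation=cv2.INTER_CUBIC));print("origin",x,y,"tcp",proj(C,p),"foot exp",proj(C,p-[0,0,.113]),"capbot exp",proj(C,p-[0,0,.001]))
cv2.imwrite("pics/c4.png",np.hstack(out))
E
```

```text
0.02604158714279122 59.57577109336853 [0.50130534 0.05618835 0.32712647]
origin 247 124 tcp [310.25966895 147.44460476] foot exp [305.68308935 187.74284553] capbot exp [310.21488912 147.84123367]
origin 227 146 tcp [288.1386116  165.21031821] foot exp [287.28078576 213.23622403] capbot exp [288.13033117 165.67768959]
```

View pics/c4.png

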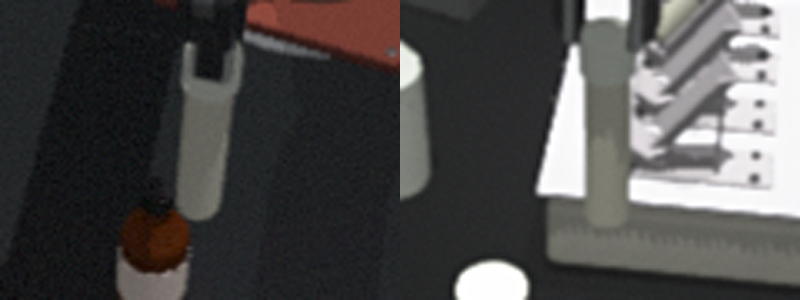

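The tube hangs straight, with its foot within about 2 mm of TCP−113 mm. Now over to the y=+32 cradle: yaw first, then tilt.

Call:
servo_tool([
  [0, 15, -30, 33, 0, 0, -0.13],
  [0, 30, -70, 33, 0, 0, -0.26],
  [0, 40, -110, 33, 0, 0, -0.39],
  [0, 44, -150, 33, 0, 0, -0.52],
  [0, 44, -190, 33, 0, 0, -0.65],
  [0, 44, -230, 33, 0, 0, -0.78],
  [0, 44, -260, 33, 0, 0, -0.91],
  [0, 44, -272, 33, 0, 0, -1.04],
  [0, 44, -272, 33, 0, 0, -1.17],
  [0, 44, -272, 33, 0, 0, -1.3],
  [0, 44, -272, 33, 0, 0, -1.43],
  [0, 44, -272, 33, 0, 0, -1.457],
  [0, 44, -272, 33, 0, 0, -1.457],
  [0, 44, -272, 33, 0, 0, -1.457],
])

```text
time: 6.35
tcp_pos: [0.546, -0.214, 0.3605]
tcp_rot: [[0.97, 0.244, -0.0], [0.244, -0.97, 0.0], [-0.0, -0.0, -1.0]]
force: [-0.0, 0.2, -0.0]
width: 0.0264
finger_force: 59.7
```

Call:
servo_tool([
  [0, 0, 0, 0, 0.029, -0.119, 0],
  [0, 0, 0, 0, 0.058, -0.238, 0],
  [0, 0, 0, 0, 0.087, -0.357, 0],
  [0, 0, 0, 0, 0.116, -0.476, 0],
  [0, 0, 0, 0, 0.1447, -0.5935, 0],
  [0, 0, 0, 0, 0.1447, -0.5935, 0],
  [0, 0, 0, 0, 0.1447, -0.5935, 0],
  [0, 0, 0, 0, 0.1447, -0.5935, 0],
])

```text
time: 7.15
tcp_pos: [0.5461, -0.2148, 0.3626]
tcp_rot: [[0.794, 0.24, 0.558], [0.198, -0.971, 0.136], [0.575, 0.002, -0.818]]
force: [-0.2, 0.5, 0.1]
width: 0.0259
finger_force: 60.0
```

Call:
servo_tool([
  [0, 0, -1, -25, 0, 0, 0],
  [0, 0, -1, -50, 0, 0, 0],
  [0, 0, -1, -75, 0, 0, 0],
  [0, 0, -1, -95, 0, 0, 0],
  [0, -3, -2, -106, 0, 0, 0],
  [0, -12, -4, -116, 0, 0, 0],
  [0, -20, -6, -125, 0, 0, 0],
  [0, -28, -8, -133, 0, 0, 0],
  [0, -28, -8, -133, 0, 0, 0],
  [0, -28, -8, -133, 0, 0, 0],
])

```text
time: 8.15
tcp_pos: [0.5175, -0.2233, 0.2282]
tcp_rot: [[0.795, 0.238, 0.558], [0.196, -0.971, 0.135], [0.574, 0.002, -0.819]]
force: [0.5, 0.3, 0.2]
width: 0.026
finger_force: 60.0
```

```bash
python3 - <<'E'
from g import *
st=monitor.observe();a,b=grab_frame("scene"),grab_frame("side");w=grab_frame("wrist");p=np.array(st['tcp_pos'])
W=cam("wrist",st);print(st['width'],p,st['force'])
f=foot(.032);print("off home N,A,Y mm",[round(1e3*float((p-f-A*.113)@v),1) for v in(N,A,Y)])
for n,C in(("sc",S),("sd",D),("w",W)):print(n,"home foot,88",proj(C,f).round(1),proj(C,f+A*.088).round(1),"tube foot now",proj(C,p-A*.113).round(1))
r=lambda i,x,y,k:cv2.resize(i[y:y+k*3//4,x:x+k],(400,300),interpolation=cv2.INTER_CUBIC)
cv2.imwrite("pics/c5.png",np.vstack([np.hstack([r(a,135,130,120),r(b,255,110,120)]),np.hstack([r(w,0,0,560),r(w,200,0,160)])]))
E
```

```text
0.02595632012302341 [ 0.51752243 -0.22328832  0.22824041] [0.54818493 0.27819178 0.24891082]
off home N,A,Y mm [28.4, 11.4, -0.5]
sc home foot,88 [180.7 200.7] [182.1 162.4] tube foot now [176.5 199.4]
sd home foot,88 [300.9 171.3] [322.6 149.2] tube foot now [294.6 162.5]
w home foot,88 [281.8 225. ] [281.9 272.9] tube foot now [282.4 198.3]
```

View pics/c5.png

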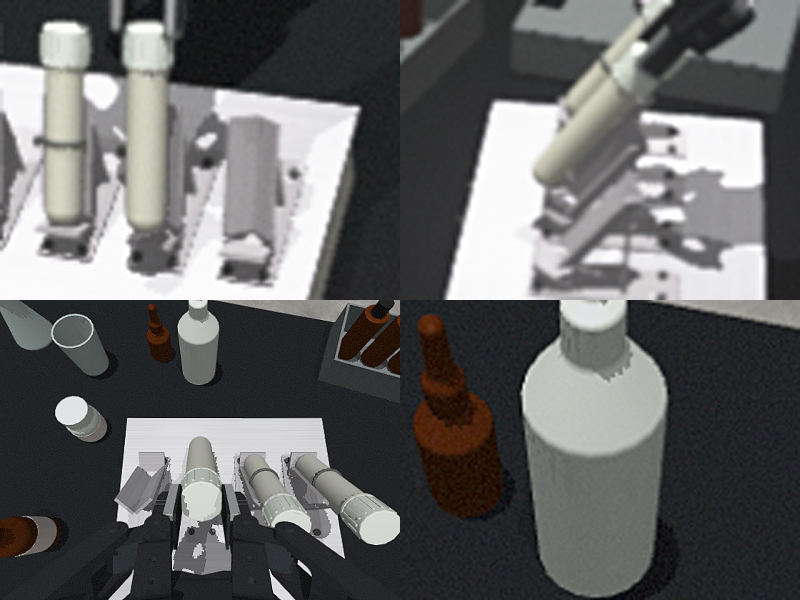

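In the scene view the held tube's foot is at about (179,199) against a predicted (176.5,199.4). In the side view it is at (298,164) against (294.6,162.5). In the wrist view it matches, at (280,196) against (282,198). So the fixed cameras disagree slightly with the robot here. I'll measure the platform's outline with the wrist camera, in hand-relative terms.

```bash
python3 - <<'E'
from g import *
st=monitor.observe();w=grab_frame("wrist");cv2.imwrite("pics/w2.png",w);W=cam("wrist",st);p=np.array(st['tcp_pos'])
g=w.min(2).astype(int)
def P(u,v,z=.088): return onz(W,u,v,z)
loc=lambda q:((q-O)@np.array([X,Y,Z]).T*1000).round(1)
print("pred corners px",[proj(W,O+X*.115+Y*s+Z*.088).round(1).tolist() for s in(.14,-.14)])
# far edge: scan columns; side edges: scan rows
fe=[]
for u in range(200,440,20):
    col=g[140:200,u]; d=np.diff(col); v=140+np.argmax(d)+.5
    if d.max()>50: fe.append((u,v))
print("far edge local x:",[loc(P(*q))[0] for q in fe])
for nm,rng,sg in(("L",(130,215),1),("R",(425,500),-1)):
    o=[]
    for v in range(172,215,5):
        d=sg*np.diff(g[v,rng[0]:rng[1]]);
        if d.max()>50:o.append((rng[0]+np.argmax(d)+.5,v))
    print(nm,"local y:",[loc(P(*q))[1] for q in o])
print("cap pred",proj(W,p+A*.023))
for y in(-.032,-.096):print("loaded cap pred",proj(W,foot(y)+A*.136).round(1),"foot",proj(W,foot(y)).round(1))
print("trough96 88mm corners",[proj(W,foot(.096)+A*s+Y*t).round(1).tolist() for s in(.088,.008) for t in(.018,-.018)])
cv2.imwrite("pics/w2c.png",cv2.resize(w[150:390,140:460],(800,600),interpolation=cv2.INTER_CUBIC))
E
```

```text
pred corners px [[176.7, 164.4], [450.7, 164.9]]
far edge local x: [np.float64(115.0), np.float64(115.1), np.float64(115.2), np.float64(115.2), np.float64(115.3), np.float64(115.4), np.float64(115.4), np.float64(115.4), np.float64(114.3), np.float64(114.4), np.float64(115.5), np.float64(115.5)]
L local y: [np.float64(138.5), np.float64(139.0), np.float64(138.5), np.float64(139.0), np.float64(138.5), np.float64(138.9), np.float64(138.4), np.float64(138.9), np.float64(138.4)]
R local y: [np.float64(-139.7), np.float64(-139.9), np.float64(-140.1), np.float64(-140.3), np.float64(-139.5), np.float64(-139.7), np.float64(-139.9), np.float64(-140.1), np.float64(-140.3)]
cap pred [282.98165155 281.24959183]
loaded cap pred [406.9 320.6] foot [353.1 226. ]
loaded cap pred [533.5 321.8] foot [424.5 226.2]
trough96 88mm corners [[156.2, 273.8], [211.7, 273.8], [188.8, 228.8], [229.9, 228.9]]
```

View pics/w2c.png

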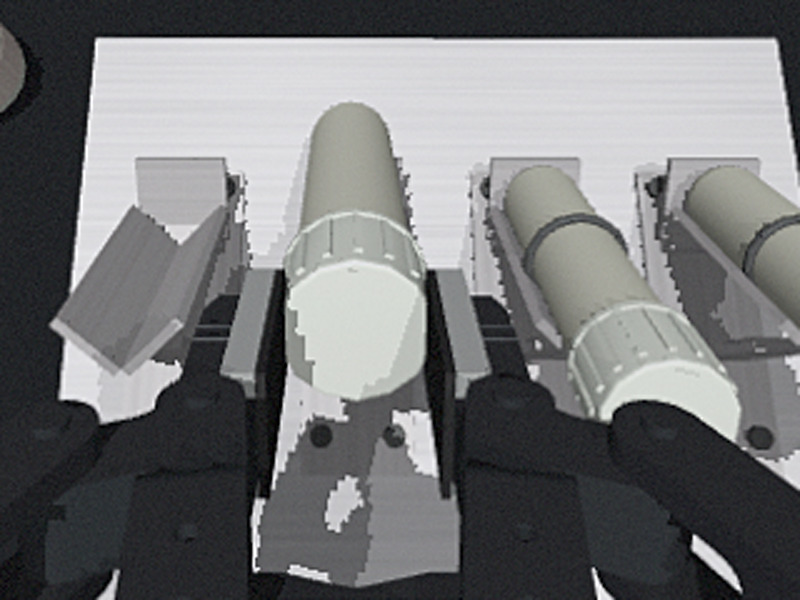

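The wrist crop shows the cap centred in the jaws at (357,328), as predicted. The platform edges match the model within 1 mm, and the loaded cap is at (668,415) as predicted. Moving in perpendicular to the trough, still 11 mm above the stop.

Call:
servo_tool([
  [0, -4, -1.2, -2.9, 0, 0, 0],
  [0, -8, -2.4, -5.7, 0, 0, 0],
  [0, -12, -3.6, -8.6, 0, 0, 0],
  [0, -16, -4.8, -11.5, 0, 0, 0],
  [0, -19.7, -5.8, -14.3, 0, 0, 0],
  [0, -19.7, -5.8, -14.3, 0, 0, 0],
  [0, -19.7, -5.8, -14.3, 0, 0, 0],
])

```text
time: 9.05
tcp_pos: [0.4979, -0.2287, 0.2136]
tcp_rot: [[0.795, 0.238, 0.557], [0.196, -0.971, 0.136], [0.574, 0.002, -0.819]]
force: [-0.8, -0.5, -0.5]
width: 0.0258
finger_force: 60.0
```

Call:
servo_tool([
  [0, 1.1, 0.3, -1.6, 0, 0, 0],
  [0, 2.2, 0.5, -3.3, 0, 0, 0],
  [0, 3.3, 0.8, -4.9, 0, 0, 0],
  [0, 3.9, 0.95, -5.7, 0, 0, 0],
  [0, 3.9, 0.95, -5.7, 0, 0, 0],
])

```text
time: 9.55
tcp_pos: [0.5019, -0.2274, 0.2076]
tcp_rot: [[0.795, 0.239, 0.557], [0.197, -0.971, 0.136], [0.573, 0.002, -0.819]]
force: [1.4, 0.1, 0.4]
width: 0.0259
finger_force: 60.0
```

```bash
cat > off.py <<'E'
import sys
from g import *
st=monitor.observe();p=np.array(st['tcp_pos']);F=np.array(st['force'])
f=foot(float(sys.argv[1]))
print("t",st['time'],"off home N,A,Y mm",[round(1e3*float((p-f-A*.113)@v),1) for v in(N,A,Y)],"F N,A,Y",[round(float(F@v),1) for v in(N,A,Y)],"w",round(st['width'],4))
E
python3 off.py .032
```

```text
t 9.55 off home N,A,Y mm [3.4, 3.8, -0.7] F N,A,Y [1.3, -0.5, -0.2] w 0.0259
```

Call:
servo_tool([
  [0, 0.6, 0.1, -0.8, 0, 0, 0],
  [0, 1.1, 0.3, -1.6, 0, 0, 0],
  [0, 1.7, 0.4, -2.5, 0, 0, 0],
  [0, 1.7, 0.4, -2.5, 0, 0, 0],
])

```text
time: 9.95
tcp_pos: [0.5035, -0.2271, 0.2052]
tcp_rot: [[0.795, 0.239, 0.557], [0.197, -0.971, 0.136], [0.573, 0.001, -0.819]]
force: [0.7, 0.0, -0.5]
width: 0.0263
finger_force: 60.0
```

```bash
python3 off.py .032
```

```text
t 9.95 off home N,A,Y mm [3.3, 0.9, -0.9] F N,A,Y [0.3, -0.8, -0.1] w 0.0263
```

Call:
servo_tool([
  [0, 0.4, 0.1, -0.6, 0, 0, 0],
  [0, 0.8, 0.2, -1.2, 0, 0, 0],
  [0, 1.1, 0.3, -1.6, 0, 0, 0],
  [0, 1.1, 0.3, -1.6, 0, 0, 0],
])

```text
time: 10.35
tcp_pos: [0.5052, -0.2277, 0.2051]
tcp_rot: [[0.794, 0.238, 0.559], [0.196, -0.971, 0.135], [0.575, 0.002, -0.818]]
force: [-7.7, -0.5, 10.5]
width: 0.0259
finger_force: 61.6
```

```bash
python3 off.py .032
```

```text
t 10.35 off home N,A,Y mm [4.4, -0.0, -1.9] F N,A,Y [-0.2, 12.9, 1.4] w 0.0259
```

The stop is felt: 13 N along the axis, at 0.0 mm from predicted home. Easing off slightly, then down into the trough.

Call:
servo_tool([
  [0, -0.4, 0.2, 0.6, 0, 0, 0],
  [0, -1.2, 0.2, 0, 0, 0, 0],
  [0, -2, 0, -0.6, 0, 0, 0],
  [0, -2.8, -0.2, -1.2, 0, 0, 0],
  [0, -2.8, -0.2, -1.2, 0, 0, 0],
])

```text
time: 10.85
tcp_pos: [0.5028, -0.2277, 0.2038]
tcp_rot: [[0.794, 0.238, 0.56], [0.196, -0.971, 0.135], [0.576, 0.003, -0.818]]
force: [-0.5, -0.6, 6.3]
width: 0.0259
finger_force: 60.6
```

```bash
python3 off.py .032
```

```text
t 10.85 off home N,A,Y mm [1.8, 0.2, -1.2] F N,A,Y [3.1, 5.5, -0.5] w 0.0259
```

Call:
servo_tool([
  [0, -0.6, -0.1, -0.4, 0, 0, 0],
  [0, -1.2, -0.3, -0.8, 0, 0, 0],
  [0, -1.2, -0.3, -0.8, 0, 0, 0],
])

```text
time: 11.15
tcp_pos: [0.5017, -0.2281, 0.203]
tcp_rot: [[0.794, 0.238, 0.56], [0.196, -0.971, 0.135], [0.576, 0.003, -0.818]]
force: [-0.2, -1.2, 4.8]
width: 0.026
finger_force: 60.5
```

```bash
python3 off.py .032
```

```text
t 11.15 off home N,A,Y mm [0.4, 0.3, -1.3] F N,A,Y [2.3, 4.2, -1.1] w 0.026
```

Call:
servo_tool([
  [0, -0.6, -0.1, -0.4, 0, 0, 0],
  [0, -1.2, -0.3, -0.8, 0, 0, 0],
  [0, -1.2, -0.3, -0.8, 0, 0, 0],
])

```text
time: 11.45
tcp_pos: [0.4999, -0.2284, 0.2016]
tcp_rot: [[0.794, 0.238, 0.559], [0.196, -0.971, 0.135], [0.575, 0.003, -0.818]]
force: [1.9, -3.5, 5.6]
width: 0.0262
finger_force: 60.4
```

```bash
python3 off.py .032
```

```text
t 11.45 off home N,A,Y mm [-1.9, 0.1, -1.3] F N,A,Y [4.1, 4.0, -3.9] w 0.0262
```

Call:
servo_tool([
  [0, -0.4, -1.1, -0.5, 0, 0, 0],
  [0, -0.8, -1.2, -0.8, 0, 0, 0],
  [0, -0.8, -1.2, -0.8, 0, 0, 0],
])

```text
time: 11.75
tcp_pos: [0.4989, -0.2291, 0.2004]
tcp_rot: [[0.795, 0.239, 0.558], [0.196, -0.971, 0.136], [0.574, 0.002, -0.819]]
force: [2.0, -1.2, 6.4]
width: 0.0261
finger_force: 60.4
```

```bash
python3 off.py .032
```

```text
t 11.75 off home N,A,Y mm [-3.5, -0.2, -1.7] F N,A,Y [5.0, 4.3, -1.7] w 0.0261
```

Call:
servo_tool([
  [0, -0.4, -0.1, -0.3, 0, 0, 0],
  [0, -0.8, -0.2, -0.6, 0, 0, 0],
  [0, -0.8, -0.2, -0.6, 0, 0, 0],
])

```text
time: 12.05
tcp_pos: [0.4983, -0.2293, 0.2001]
tcp_rot: [[0.795, 0.239, 0.558], [0.196, -0.971, 0.136], [0.575, 0.002, -0.818]]
force: [1.5, -1.4, 5.8]
width: 0.026
finger_force: 60.4
```

```bash
python3 off.py .032; python3 - <<'E'
from g import *
st=monitor.observe();w=grab_frame("wrist");W=cam("wrist",st);p=np.array(st['tcp_pos']);cv2.imwrite("pics/w3.png",w)
hs=((w.min(2)>180)*255).astype(np.uint8);q=proj(W,p+A*.023);print("cap pred",q,"home cap pred",proj(W,foot(.032)+A*.136),"foot pred",proj(W,p-A*.113))
v=int(q[1]);row=w[v,230:335].min(1).tolist();print(row[::3])
col=w[150:330,int(q[0])].min(1);print(col.tolist()[::4])
E
```

```text
t 12.05 off home N,A,Y mm [-4.2, -0.1, -1.7] F N,A,Y [4.3, 4.1, -1.7] w 0.026
cap pred [282.98008091 281.22722853] home cap pred [279.27915825 273.08101399] foot pred [282.45510287 198.39542564]
[40, 140, 137, 135, 135, 81, 31, 16, 144, 207, 207, 204, 203, 204, 204, 204, 205, 204, 205, 203, 205, 203, 204, 202, 204, 177, 182, 0, 31, 27, 142, 133, 135, 138, 58]
[216, 216, 217, 213, 217, 202, 167, 168, 170, 169, 171, 167, 170, 168, 168, 168, 170, 169, 169, 168, 189, 186, 189, 184, 188, 188, 186, 213, 207, 208, 205, 205, 204, 203, 202, 202, 202, 201, 202, 208, 85, 88, 98, 95, 98]
```

```bash
python3 - <<'E'
from g import *
w=cv2.imread("pics/w3.png").astype(int);o=cv2.imread("pics/w2.png").astype(int)
for n,i in(("before",o),("now",w)):
    m=((i[...,2]-i[...,0]>14)&(i[...,2]>110)).astype(np.uint8); m=cv2.medianBlur(m,3)
    print(n)
    for v in range(164,262,8):
        u=np.flatnonzero(m[v,235:330]);print(v,(u.min()+235,u.max()+235,len(u)) if len(u) else None)
a=grab_frame("scene").astype(int);b=grab_frame("side").astype(int)
cv2.imwrite("pics/sc4.png",a);cv2.imwrite("pics/sd4.png",b)
def axis(i,x0,y0,x1,y1):
    m=((i[y0:y1,x0:x1,2]-i[y0:y1,x0:x1,0]>10)&(i[y0:y1,x0:x1,2]>100)).astype(np.uint8)
    n,l,s,c=cv2.connectedComponentsWithStats(m)
    for k in range(1,n):
        if s[k,4]>60:
            ys,xs=np.nonzero(l==k);f=cv2.fitLine(np.c_[xs,ys].astype(np.float32),2,0,.01,.01).ravel();print("comp",s[k,4],s[k,:4]+[x0,y0,0,0],"cen",c[k]+[x0,y0],"slope dx/dy",f[0]/f[1])
print("scene");axis(a,110,120,230,215)
print("side");axis(b,280,95,360,200)
E
```

```text
before
164 None
172 None
180 None
188 None
196 None
204 None
212 None
220 None
228 None
236 None
244 None
252 None
260 None
now
164 None
172 None
180 None
188 None
196 None
204 None
212 None
220 None
228 None
236 None
244 None
252 None
260 None
scene
comp 210 [121 147  11  22] cen [126.09047619 158.02857143] slope dx/dy 0.0154179195
comp 215 [149 150  11  23] cen [153.53023256 161.31162791] slope dx/dy 0.016553082
comp 504 [175 153  13  48] cen [180.75396825 176.2281746 ] slope dx/dy -0.062003206
comp 205 [121 171  11  22] cen [126.41463415 180.90243902] slope dx/dy 0.033022195
comp 204 [148 174  11  23] cen [153.33333333 184.26960784] slope dx/dy -0.0053150714
side
comp 127 [280  95  21   8] cen [289.95275591  97.70866142] slope dx/dy 26.106977
comp 728 [298 115  32  55] cen [314.95054945 143.60989011] slope dx/dy -0.47976416[ WARN:0@1.222] global loadsave.cpp:1063 imwrite_ Unsupported depth image for selected encoder is fallbacked to CV_8U.
```

The scene mask has the tube's body ending at (180.7,200.5), against a predicted home foot at (180.7,200.7). The side mask's left extreme, at 298, also agrees. Releasing gently and withdrawing along the axis.

Call:
servo_tool([
  [0.35, 0, 0, 0, 0, 0, 0],
  [0.4, 0, 0, 0, 0, 0, 0],
  [0.45, 0, 0, 0, 0, 0, 0],
  [0.5, 0, 0, 0, 0, 0, 0],
  [0.5, 0, 0, 0, 0, 0, 0],
  [0.5, 0, 0, 0, 0, 0, 0],
])

```text
time: 12.8
tcp_pos: [0.4977, -0.229, 0.1993]
tcp_rot: [[0.795, 0.239, 0.557], [0.197, -0.971, 0.136], [0.573, 0.001, -0.819]]
force: [0.3, 0.4, 0.3]
width: 0.0429
finger_force: 0.0
```

```bash
python3 off.py .032; cat > chk.py <<'E'
from g import *
def axis(n,x0,y0,x1,y1):
    i=grab_frame(n).astype(int);cv2.imwrite(f"pics/{n}_last.png",i.astype(np.uint8))
    m=((i[y0:y1,x0:x1,2]-i[y0:y1,x0:x1,0]>10)&(i[y0:y1,x0:x1,2]>100)).astype(np.uint8)
    k,l,s,c=cv2.connectedComponentsWithStats(m)
    for k in range(1,k):
        if s[k,4]>60:
            ys,xs=np.nonzero(l==k);f=cv2.fitLine(np.c_[xs,ys].astype(np.float32),2,0,.01,.01).ravel();print(n,s[k,4],s[k,:4]+[x0,y0,0,0],"cen",(c[k]+[x0,y0]).round(1),"slope",round(f[0]/f[1],3))
axis("scene",110,120,235,225);axis("side",280,95,360,220)
E
python3 chk.py
```

```text
t 12.8 off home N,A,Y mm [-5.0, -0.4, -1.3] F N,A,Y [0.5, 0.1, 0.3] w 0.0429
scene 218 [121 147  12  22] cen [126.  157.9] slope 0.049
scene 217 [149 150  11  23] cen [153.5 161.2] slope 0.015
scene 508 [174 153  14  48] cen [180.3 176. ] slope -0.087
scene 206 [121 171  12  22] cen [126.4 180.7] slope 0.007
scene 205 [149 174  10  23] cen [153.3 184.3] slope -0.009
side 128 [280  95  21   8] cen [289.9  97.7] slope 30.816
side 728 [298 115  32  55] cen [314.9 143.5] slope -0.489
```

Call:
servo_tool([
  [0.5, -6, -1.4, 8, 0, 0, 0],
  [0.5, -14, -3.4, 20, 0, 0, 0],
  [0.5, -28, -6.8, 41, 0, 0, 0],
  [0.5, -45, -11, 66, 0, 0, 0],
  [0.5, -45, -11, 110, 0, 0, 0],
  [0.5, -45, -11, 150, -0.029, 0.119, 0],
  [0.5, -45, 30, 160, -0.058, 0.238, 0],
  [0.5, -45, 70, 160, -0.087, 0.357, 0],
  [0.5, -45, 110, 160, -0.116, 0.476, 0],
  [0.5, -45, 150, 160, -0.1447, 0.5935, 0],
  [0.5, -45, 150, 160, -0.1447, 0.5935, 0],
  [0.5, -45, 150, 160, -0.1447, 0.5935, 0],
])

```text
time: 14.1
tcp_pos: [0.4535, -0.0779, 0.3587]
tcp_rot: [[0.97, 0.242, -0.001], [0.242, -0.97, -0.0], [-0.002, -0.0, -1.0]]
force: [-0.8, -1.1, 0.6]
width: 0.0426
finger_force: 0.0
```

```bash
python3 chk.py; python3 - <<'E'
from g import *
f=foot(.032);i=cv2.imread("pics/side_last.png");a=cv2.imread("pics/scene_last.png")
print("home top px scene",proj(S,f+A*.136).round(1),"side",proj(D,f+A*.136).round(1),"112",proj(S,f+A*.112).round(1),proj(D,f+A*.112).round(1))
r=lambda i,x,y,k:cv2.resize(i[y:y+k*3//4,x:x+k],(400,300),interpolation=cv2.INTER_CUBIC)
b=np.hstack([r(a,135,125,100),r(i,270,100,100)]);cv2.imwrite("pics/c6.png",b)
E
```

```text
scene 218 [121 147  12  22] cen [126.2 157.8] slope 0.048
scene 215 [149 150  11  23] cen [153.5 161.1] slope 0.014
scene 511 [174 153  14  48] cen [180.3 176.3] slope -0.087
scene 201 [121 171  11  22] cen [126.4 181. ] slope 0.045
scene 210 [149 174  10  23] cen [153.4 184.4] slope 0.005
side 128 [280  95  21   8] cen [290.   97.7] slope 23.298
side 715 [298 115  32  55] cen [315.  143.2] slope -0.493
home top px scene [182.9 140.6] side [335.4 136.1] 112 [182.5 151.6] [328.9 142.7]
```

View pics/c6.png

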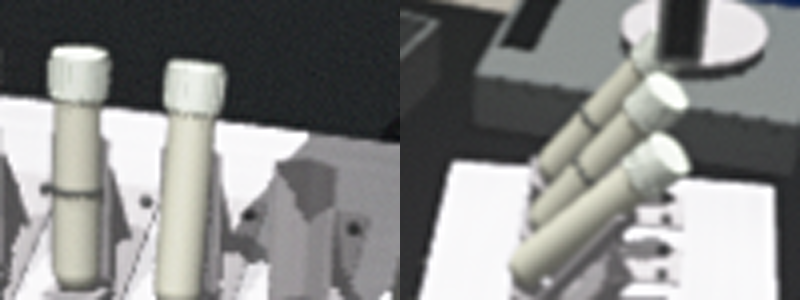

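The crop shows the tube in the cradle, cap top at scene (184,141) as predicted. In the side view it lies a bit flatter than the loaded tubes, so the foot may be a few mm proud of the trough. I'll quantify that against the loaded tube as a reference.

```bash
cat > q.py <<'E'
from g import *
import sys
def ends(i,C,y,rng=9):
    "body mask around predicted tube axis: per-station centre across, pixel ends"
    i=i.astype(int);m=((i[...,2]-i[...,0]>10)&(i[...,2]>95))
    f=foot(y);out=[]
    for s in(.01,.025,.04,.055,.08,.095,.106):
        q=proj(C,f+A*s);d=proj(C,f+A*(s+.01))-q;d/=np.linalg.norm(d);n=np.array([-d[1],d[0]])
        t=np.arange(-14,14.1,.25);P=q+t[:,None]*n
        v=cv2.remap(m.astype(np.float32),P[:,0].astype(np.float32)[None],P[:,1].astype(np.float32)[None],cv2.INTER_LINEAR)[0]>.5
        # run containing nearest to 0
        k=np.flatnonzero(v)
        if len(k)==0: out.append(None);continue
        runs=np.split(k,np.flatnonzero(np.diff(k)>1)+1);r=min(runs,key=lambda r:abs(t[r].mean()));out.append((round(t[r[0]],1),round(t[r[-1]],1)))
    return out
if __name__=="__main__":
    s0,d0=cv2.imread("pics/scene0.png"),cv2.imread("pics/side0.png")
    s1,d1=cv2.imread("pics/scene_last.png"),cv2.imread("pics/side_last.png")
    print("loaded -32 scene",ends(s0,S,-.032));print("loaded -96 scene",ends(s0,S,-.096));print("loaded -32 side0",ends(d0,D,-.032))
    for y in map(float,sys.argv[1:]):
        print("placed scene",ends(s1,S,y));print("placed side",ends(d1,D,y))
        for C,n in((S,"scene"),(D,"side")):
            f=foot(y)+A*.05;q=proj(C,f);d=proj(C,f+A*.01)-q;d/=np.linalg.norm(d);nn=np.array([-d[1],d[0]])
            print(n,"px per 10mm across: N",round(float((proj(C,f+N*.01)-q)@nn),2),"Y",round(float((proj(C,f+Y*.01)-q)@nn),2))
E
python3 q.py .032
```

```text
loaded -32 scene [(np.float64(-5.0), np.float64(4.8)), (np.float64(-5.0), np.float64(4.5)), (np.float64(-5.2), np.float64(4.5)), None, (np.float64(-5.5), np.float64(4.2)), (np.float64(-5.5), np.float64(4.0)), (np.float64(-5.5), np.float64(1.0))]
loaded -96 scene [(np.float64(-5.2), np.float64(4.2)), (np.float64(-5.5), np.float64(4.2)), (np.float64(-5.2), np.float64(3.8)), None, (np.float64(-6.2), np.float64(4.5)), (np.float64(-5.2), np.float64(4.0)), (np.float64(-6.2), np.float64(2.2))]
loaded -32 side0 [(np.float64(-4.0), np.float64(1.5)), (np.float64(-4.5), np.float64(2.0)), (np.float64(-5.2), np.float64(1.8)), (np.float64(-12.0), np.float64(-6.5)), (np.float64(-5.2), np.float64(2.0)), (np.float64(-5.5), np.float64(2.0)), (np.float64(-5.5), np.float64(-3.2))]
placed scene [(np.float64(-7.2), np.float64(3.2)), (np.float64(-7.5), np.float64(3.2)), (np.float64(-6.8), np.float64(4.0)), (np.float64(-7.0), np.float64(3.8)), (np.float64(-6.2), np.float64(4.5)), (np.float64(-5.5), np.float64(5.2)), (np.float64(-5.8), np.float64(5.0))]
placed side [(np.float64(-7.5), np.float64(-1.2)), (np.float64(-8.0), np.float64(-1.2)), (np.float64(-11.0), np.float64(-0.2)), (np.float64(-13.0), np.float64(1.0)), (np.float64(-14.0), np.float64(2.5)), (np.float64(-5.2), np.float64(3.2)), (np.float64(-4.0), np.float64(-1.2))]
scene px per 10mm across: N -1.41 Y 4.37
side px per 10mm across: N -3.8 Y 1.41
```

Relative to the loaded tube, the foot end is about 7–10 mm proud of the trough and the cap end a few mm low. The tube pivoted in the grip when I pushed sideways with its foot against the stop. I'll mend it by regrasping, lifting along the axis, levelling, then entering the trough before sliding down.

Call:
servo_tool([
  [0.5, 0, -40, 0, 0.029, -0.119, 0],
  [0.5, 0, -80, 0, 0.058, -0.238, 0],
  [0.5, 0, -120, 0, 0.087, -0.357, 0],
  [0.5, 0, -155, 0, 0.116, -0.476, 0],
  [0.5, 0, -161, 0, 0.1447, -0.5935, 0],
  [0.5, 0, -161, -20, 0.1447, -0.5935, 0],
  [0.5, 0, -161, -60, 0.1447, -0.5935, 0],
  [0.5, 0, -161, -94, 0.1447, -0.5935, 0],
  [0.5, 0, -161, -94, 0.1447, -0.5935, 0],
  [0.5, 10, -158.5, -109, 0.1447, -0.5935, 0],
  [0.5, 20, -156, -123, 0.1447, -0.5935, 0],
  [0.5, 31, -153.3, -140, 0.1447, -0.5935, 0],
  [0.5, 40, -151.2, -153, 0.1447, -0.5935, 0],
  [0.5, 44.5, -150.2, -160, 0.1447, -0.5935, 0],
  [0.5, 44.5, -150.2, -160, 0.1447, -0.5935, 0],
])

```text
time: 15.7
tcp_pos: [0.4976, -0.2295, 0.2001]
tcp_rot: [[0.795, 0.239, 0.558], [0.196, -0.971, 0.136], [0.574, 0.001, -0.819]]
force: [-0.5, -0.2, -0.4]
width: 0.0426
finger_force: 0.0
```

```bash
python3 off.py .032
```

```text
t 15.7 off home N,A,Y mm [-4.8, 0.4, -1.8] F N,A,Y [-0.7, -0.0, -0.1] w 0.0426
```

Call:
servo_tool([
  [0.2, 0, 0, 0, 0, 0, 0],
  [0, 0, 0, 0, 0, 0, 0],
  [0, 0, 0, 0, 0, 0, 0],
  [0, 0, 0, 0, 0, 0, 0],
  [0, 0, 0, 0, 0, 0, 0],
  [0, -2.2, -0.5, 3.3, 0, 0, 0],
  [0, -4.5, -1.1, 6.6, 0, 0, 0],
  [0, -1, 0, 9, 0, 0, 0],
  [0, 5, 1.2, 13.5, 0, 0, 0],
  [0, 8, 2, 15.7, 0, 0, 0],
  [0, 8, 2, 15.7, -0.0285, 0.117, 0],
  [0, 8, 2, 15.7, -0.0285, 0.117, 0],
  [0, 8, 2, 15.7, -0.0285, 0.117, 0],
])

```text
time: 17.0
tcp_pos: [0.5059, -0.227, 0.2151]
tcp_rot: [[0.855, 0.241, 0.459], [0.213, -0.971, 0.112], [0.472, 0.002, -0.882]]
force: [-0.4, 0.0, -1.9]
width: 0.0248
finger_force: 59.1
```

```bash
python3 off.py .032; python3 chk.py >/dev/null; python3 q.py .032 | sed 's/np.float64//g'
```

```text
t 17.0 off home N,A,Y mm [10.9, 7.6, -1.3] F N,A,Y [-1.4, -1.3, 0.1] w 0.0248
loaded -32 scene [((-5.0), (4.8)), ((-5.0), (4.5)), ((-5.2), (4.5)), None, ((-5.5), (4.2)), ((-5.5), (4.0)), ((-5.5), (1.0))]
loaded -96 scene [((-5.2), (4.2)), ((-5.5), (4.2)), ((-5.2), (3.8)), None, ((-6.2), (4.5)), ((-5.2), (4.0)), ((-6.2), (2.2))]
loaded -32 side0 [((-4.0), (1.5)), ((-4.5), (2.0)), ((-5.2), (1.8)), ((-12.0), (-6.5)), ((-5.2), (2.0)), ((-5.5), (2.0)), ((-5.5), (-3.2))]
placed scene [((-6.0), (3.5)), ((-6.5), (4.2)), ((-6.8), (4.0)), ((-7.0), (3.8)), ((-7.2), (3.5)), ((-7.5), (3.8)), ((-7.8), (3.0))]
placed side [((-6.5), (-2.0)), ((-8.0), (-1.2)), ((-11.0), (-1.8)), ((-13.0), (-1.2)), ((-14.0), (-0.2)), ((-14.0), (-1.8)), ((-14.0), (-4.2))]
scene px per 10mm across: N -1.41 Y 4.37
side px per 10mm across: N -3.8 Y 1.41
```

Now the tube is parallel to the loaded ones, 8.8 mm off the trough, Y within 0.5 mm and about 8 mm above the stop. Lowering into the trough.

Call:
servo_tool([
  [0, -2.4, -0.6, -1.7, 0, 0, 0],
  [0, -4.8, -1.2, -3.4, 0, 0, 0],
  [0, -5.6, -1.4, -4, 0, 0, 0],
  [0, -5.6, -1.4, -4, 0, 0, 0],
])

```text
time: 17.5
tcp_pos: [0.4994, -0.2287, 0.2111]
tcp_rot: [[0.856, 0.239, 0.458], [0.211, -0.971, 0.112], [0.471, 0.001, -0.882]]
force: [0.4, 0.0, -1.4]
width: 0.0253
finger_force: 59.1
```

```bash
python3 off.py .032
```

```text
t 17.5 off home N,A,Y mm [3.1, 8.3, -1.5] F N,A,Y [-0.5, -1.4, -0.1] w 0.0253
```

Call:
servo_tool([
  [0, -0.6, -0.1, -0.4, 0, 0, 0],
  [0, -1.2, -0.3, -0.9, 0, 0, 0],
  [0, -1.2, -0.3, -0.9, 0, 0, 0],
])

```text
time: 17.8
tcp_pos: [0.4985, -0.2289, 0.2103]
tcp_rot: [[0.856, 0.239, 0.458], [0.211, -0.971, 0.112], [0.471, 0.001, -0.882]]
force: [0.2, -0.5, -1.5]
width: 0.0249
finger_force: 59.1
```

```bash
python3 off.py .032
```

```text
t 17.8 off home N,A,Y mm [1.9, 8.1, -1.4] F N,A,Y [-0.8, -1.2, -0.6] w 0.0249
```

Call:
servo_tool([
  [0, -0.8, -0.2, -0.6, 0, 0, 0],
  [0, -1.6, -0.4, -1.1, 0, 0, 0],
  [0, -1.6, -0.4, -1.1, 0, 0, 0],
])

```text
time: 18.1
tcp_pos: [0.4968, -0.2294, 0.2091]
tcp_rot: [[0.856, 0.239, 0.458], [0.211, -0.971, 0.112], [0.471, 0.001, -0.882]]
force: [0.6, -0.7, -0.3]
width: 0.025
finger_force: 59.0
```

```bash
python3 off.py .032
```

```text
t 18.1 off home N,A,Y mm [-0.2, 8.2, -1.5] F N,A,Y [0.2, -0.5, -0.8] w 0.025
```

Call:
servo_tool([
  [0, -0.6, -0.1, -0.4, 0, 0, 0],
  [0, -1.2, -0.3, -0.9, 0, 0, 0],
  [0, -1.2, -0.3, -0.9, 0, 0, 0],
])

```text
time: 18.4
tcp_pos: [0.4957, -0.2297, 0.2084]
tcp_rot: [[0.856, 0.239, 0.458], [0.211, -0.971, 0.112], [0.471, 0.001, -0.882]]
force: [0.8, -0.4, -0.2]
width: 0.0249
finger_force: 59.0
```

```bash
python3 off.py .032; python3 chk.py >/dev/null; python3 q.py .032 | sed 's/np.float64//g'|grep pla
```

```text
t 18.4 off home N,A,Y mm [-1.6, 8.2, -1.5] F N,A,Y [0.4, -0.5, -0.6] w 0.0249
placed scene [((-4.0), (1.5)), ((-5.5), (5.2)), ((-5.8), (5.0)), ((-6.0), (4.8)), ((-6.2), (4.5)), ((-5.5), (4.8)), ((-5.8), (5.0))]
placed side [((-2.2), (0.8)), ((-5.2), (2.2)), ((-5.5), (2.5)), ((-13.0), (1.8)), ((-14.0), (2.5)), ((-13.5), (2.5)), ((-5.5), (1.2))]
```

The tube is parallel and in the trough within 1 mm. Sliding down to the stop.

Call:
servo_tool([
  [0, 0.8, 0.2, -1.2, 0, 0, 0],
  [0, 1.7, 0.4, -2.5, 0, 0, 0],
  [0, 2.5, 0.6, -3.7, 0, 0, 0],
  [0, 3.3, 0.8, -4.9, 0, 0, 0],
  [0, 3.3, 0.8, -4.9, 0, 0, 0],
])

```text
time: 19.0
tcp_pos: [0.4991, -0.2291, 0.2036]
tcp_rot: [[0.856, 0.239, 0.458], [0.211, -0.971, 0.112], [0.471, 0.001, -0.882]]
force: [-2.4, 0.0, 3.7]
width: 0.025
finger_force: 60.0
```

```bash
python3 off.py .032
```

```text
t 19.0 off home N,A,Y mm [-1.5, 2.3, -1.7] F N,A,Y [0.2, 4.4, 0.6] w 0.025
```

Call:
servo_tool([
  [0, 0.4, 0.1, -0.6, 0, 0, 0],
  [0, 0.8, 0.2, -1.2, 0, 0, 0],
  [0, 0.8, 0.2, -1.2, 0, 0, 0],
])

```text
time: 19.3
tcp_pos: [0.5001, -0.2297, 0.2037]
tcp_rot: [[0.856, 0.238, 0.46], [0.211, -0.971, 0.111], [0.473, 0.002, -0.881]]
force: [-9.2, -1.8, 13.6]
width: 0.0248
finger_force: 61.8
```

```bash
python3 off.py .032
```

```text
t 19.3 off home N,A,Y mm [-0.8, 2.0, -2.6] F N,A,Y [0.2, 16.5, 0.4] w 0.0248
```

Call:
servo_tool([
  [0, -0.4, 0, 0.6, 0, 0, 0],
  [0, -0.4, 0, 0.6, 0, 0, 0],
  [0.35, -0.4, 0, 0.6, 0, 0, 0],
  [0.4, -0.4, 0, 0.6, 0, 0, 0],
  [0.45, -0.4, 0, 0.6, 0, 0, 0],
  [0.5, -0.4, 0, 0.6, 0, 0, 0],
  [0.5, -0.4, 0, 0.6, 0, 0, 0],
])

```text
time: 20.0
tcp_pos: [0.4994, -0.2285, 0.2026]
tcp_rot: [[0.856, 0.239, 0.457], [0.212, -0.971, 0.112], [0.471, 0.001, -0.882]]
force: [-0.1, -0.3, -0.1]
width: 0.0427
finger_force: 0.0
```

```bash
python3 off.py .032; python3 chk.py >/dev/null; python3 q.py .032 | sed 's/np.float64//g'|grep pla
```

```text
t 20.0 off home N,A,Y mm [-1.7, 1.3, -1.2] F N,A,Y [-0.2, 0.1, -0.2] w 0.0427
placed scene [((-5.2), (4.8)), ((-5.5), (4.5)), ((-5.8), (5.0)), ((-6.0), (4.8)), ((-6.2), (4.5)), ((-5.5), (4.2)), ((-3.0), (1.2))]
placed side [((-4.8), (2.0)), ((-4.5), (2.2)), ((-5.5), (1.5)), ((-5.2), (2.2)), ((-14.0), (2.5)), ((-13.8), (2.8)), ((-14.0), (-4.2))]
```

It now matches the loaded tubes' profile in both views. Withdrawing and going for the second tube.

Call:
servo_tool([
  [0.5, -6, -1.4, 9, 0, 0, 0],
  [0.5, -14, -3.4, 22, 0, 0, 0],
  [0.5, -28, -6.8, 46, 0, 0, 0],
  [0.5, -40, -10, 75, 0, 0, 0],
  [0.5, -40, -10, 115, 0, 0, 0],
  [0.5, -40, 20, 150, -0.03, 0.12, 0],
  [0.5, -40, 60, 150, -0.06, 0.24, 0],
  [0.5, -35, 105, 150, -0.09, 0.36, 0],
  [0.5, -30, 150, 150, -0.117, 0.48, 0],
  [0.5, -23, 195, 150, -0.117, 0.48, 0],
  [0.5, -23, 240, 150, -0.117, 0.48, 0],
  [0.5, -23, 285, 150, -0.117, 0.48, 0],
  [0.5, -23, 330, 150, -0.117, 0.48, 0],
  [0.5, -23, 375, 150, -0.117, 0.48, 0],
  [0.5, -23, 420, 130, -0.117, 0.48, 0],
  [0.5, -23, 465, 110, -0.117, 0.48, 0],
  [0.5, -23, 510, 97, -0.117, 0.48, 0],
  [0.5, -23.5, 513.5, 97, -0.117, 0.48, 0],
  [0.5, -23.5, 513.5, 97, -0.117, 0.48, 0],
])

```text
time: 22.0
tcp_pos: [0.4754, 0.2857, 0.2998]
tcp_rot: [[0.97, 0.241, -0.004], [0.241, -0.97, -0.002], [-0.004, 0.001, -1.0]]
force: [0.3, -0.8, 0.6]
width: 0.0425
finger_force: 0.0
```

Call:
servo_tool([
  [0.6, 0, 0, 0, 0, 0, 0.14],
  [0.6, 0, 0, 0, 0, 0, 0.28],
  [0.6, 0, 0, 0, 0, 0, 0.42],
  [0.6, 0, 0, 0, 0, 0, 0.49],
  [0.6, 0, 0, 0, 0, 0, 0.49],
  [0.6, 0, 0, 0, 0, 0, 0.49],
])

```text
time: 22.6
tcp_pos: [0.4765, 0.2836, 0.3006]
tcp_rot: [[0.747, 0.665, -0.001], [0.665, -0.747, -0.002], [-0.003, 0.001, -1.0]]
force: [0.1, 0.6, 0.7]
width: 0.0514
finger_force: 0.0
```

```bash
python3 - <<'E'
from h import *
st=monitor.observe();im=grab_frame("wrist");cv2.imwrite("pics/w5.png",im);W=cam("wrist",st);print(st['tcp_pos'])
q=proj(W,(.4752,.2861,.142));print(q);x,y=q.astype(int)
s=im[y-40:y+40,x-45:x+45];hsv=cv2.cvtColor(s,cv2.COLOR_BGR2HSV)
m=((hsv[...,1]<22)&(s.min(2)>150)).astype(np.uint8)
import sys
for v in range(-24,25,4): print(v,''.join('#' if a>180 else('+' if a>130 else '.') for a in im[y+v,x-45:x+45].min(1)))
E
```

```text
[0.47652715 0.28361292 0.30064942]
[279.12616783 184.98165886]
-24 ............######################+.......................###########+..###############++#
-20 .............#####################+.........+.++...........##########+.#+.................
-16 .............#####################++##......##+...+....+.......######.....................
-12 ....................#+..##########+..#################++#+................................
-8 .........####+#+#+#############+.#########################+#+................+.+.+.+......
-4 +.......................#######+############################+.......+++++++++++++++++++...
0 #########################+....############################+..........+++++++++++++++++++++
4 #######################+.......+###################+##+..............+++++++++++++++++++++
8 #######################+.........++.................................++++++++++++++++++++++
12 #.........................................................................................
16 #+.................................................................+......................
20 #..................................................................+......................
24 ................................###...............................++++++++++++++++++++++++
```

The second cap is centred under the jaws within about 1.5 mm. Its finger cells (0,±40) are now empty. Descending and gripping.

Call:
servo_tool([
  [0.6, -0.7, 1.5, -40, 0, 0, 0],
  [0.6, -0.7, 1.5, -80, 0, 0, 0],
  [0.6, -0.7, 1.5, -115, 0, 0, 0],
  [0.6, -0.7, 1.5, -145, 0, 0, 0],
  [0.6, -0.7, 1.5, -165, 0, 0, 0],
  [0.6, -0.7, 1.5, -178, 0, 0, 0],
  [0.6, -0.7, 1.5, -182, 0, 0, 0],
  [0.6, -0.7, 1.5, -182, 0, 0, 0],
  [0.2, -0.7, 1.5, -182, 0, 0, 0],
  [0, -0.7, 1.5, -182, 0, 0, 0],
  [0, -0.7, 1.5, -182, 0, 0, 0],
  [0, -0.7, 1.5, -182, 0, 0, 0],
  [0, -0.7, 1.5, -182, 0, 0, 0],
  [0, -0.7, 1.5, -182, 0, 0, 0],
  [0, -0.7, 1.5, -182, 0, 0, 0],
])

```text
time: 24.15
tcp_pos: [0.4761, 0.2871, 0.1193]
tcp_rot: [[0.744, 0.668, -0.0], [0.668, -0.744, -0.001], [-0.001, 0.0, -1.0]]
force: [0.9, -0.4, 6.6]
width: 0.0261
finger_force: 58.7
```

Call:
servo_tool([
  [0, 0, 0, 10, 0, 0, 0],
  [0, 0, 0, 25, 0, 0, 0],
  [0, 0, 0, 50, 0, 0, 0],
  [0, 0, 0, 80, 0, 0, 0],
  [0, 0, 0, 110, 0, 0, 0],
  [0, 0, 0, 140, 0, 0, 0],
  [0, 0, 0, 170, 0, 0, 0],
  [0, 0, 0, 200, 0, 0, 0],
  [0, 0, 0, 240, 0, 0, 0],
  [0, 0, 0, 240, 0, 0, 0],
  [0, 0, 0, 240, 0, 0, 0],
])

```text
time: 25.25
tcp_pos: [0.4753, 0.2865, 0.3595]
tcp_rot: [[0.744, 0.668, -0.001], [0.668, -0.744, -0.001], [-0.001, 0.0, -1.0]]
force: [-0.3, 0.2, -0.6]
width: 0.0264
finger_force: 59.1
```

Call:
servo_tool([
  [0, 6, -30, 0, 0, 0, -0.05],
  [0, 12, -70, 0, 0, 0, -0.1],
  [0, 18, -110, 0, 0, 0, -0.15],
  [0, 24, -155, 0, 0, 0, -0.2],
  [0, 30, -200, 0, 0, 0, -0.25],
  [0, 36, -245, 0, 0, 0, -0.3],
  [0, 42, -290, 0, 0, 0, -0.35],
  [0, 48, -335, 0, 0, 0, -0.4],
  [0, 52, -380, 0, 0, 0, -0.45],
  [0, 55, -420, 0, 0, 0, -0.492],
  [0, 55, -440, 0, 0, 0, -0.492],
  [0, 55, -440, 0, 0, 0, -0.492],
  [0, 55, -440, 0, 0, 0, -0.492],
])

```text
time: 26.55
tcp_pos: [0.5298, -0.1533, 0.3569]
tcp_rot: [[0.971, 0.237, -0.005], [0.237, -0.972, 0.0], [-0.005, -0.001, -1.0]]
force: [0.7, 1.2, -1.9]
width: 0.0261
finger_force: 59.2
```

Call:
servo_tool([
  [0, 0, 0, 0, 0.029, -0.119, 0],
  [0, 0, 0, 0, 0.058, -0.238, 0],
  [0, 0, 0, 0, 0.087, -0.357, 0],
  [0, 0, 0, 0, 0.116, -0.476, 0],
  [0, 0, 0, 0, 0.1447, -0.5935, 0],
  [0, 0, 0, -20, 0.1447, -0.5935, 0],
  [0, 0, 0, -50, 0.1447, -0.5935, 0],
  [0, 0, 0, -80, 0.1447, -0.5935, 0],
  [0, 0, 0, -100, 0.1447, -0.5935, 0],
  [0, 0, 0, -100, 0.1447, -0.5935, 0],
  [0, 0, 0, -100, 0.1447, -0.5935, 0],
])

```text
time: 27.65
tcp_pos: [0.5304, -0.1524, 0.2582]
tcp_rot: [[0.797, 0.239, 0.554], [0.196, -0.971, 0.136], [0.571, -0.0, -0.821]]
force: [0.9, -0.9, 0.6]
width: 0.026
finger_force: 59.2
```

```bash
python3 off.py .096
```

```text
t 27.65 off home N,A,Y mm [69.6, 19.2, 1.3] F N,A,Y [0.9, 0.1, -1.1] w 0.026
```

Call:
servo_tool([
  [0, -7, -2, -7, 0, 0, 0],
  [0, -14, -4.3, -14, 0, 0, 0],
  [0, -21, -6.5, -21, 0, 0, 0],
  [0, -28, -8.7, -28, 0, 0, 0],
  [0, -35, -11, -35, 0, 0, 0],
  [0, -41.7, -13, -41.7, 0, 0, 0],
  [0, -41.7, -13, -41.7, 0, 0, 0],
  [0, -41.7, -13, -41.7, 0, 0, 0],
])

```text
time: 28.45
tcp_pos: [0.4885, -0.1667, 0.2162]
tcp_rot: [[0.798, 0.237, 0.555], [0.195, -0.971, 0.135], [0.571, 0.0, -0.821]]
force: [-1.0, -0.2, -0.4]
width: 0.026
finger_force: 59.2
```

```bash
python3 off.py .096; python3 chk.py >/dev/null; python3 q.py .032 .096| sed 's/np.float64//g'
```

```text
t 28.45 off home N,A,Y mm [9.4, 10.0, -2.6] F N,A,Y [-1.1, 0.2, 0.0] w 0.026
loaded -32 scene [((-5.0), (4.8)), ((-5.0), (4.5)), ((-5.2), (4.5)), None, ((-5.5), (4.2)), ((-5.5), (4.0)), ((-5.5), (1.0))]
loaded -96 scene [((-5.2), (4.2)), ((-5.5), (4.2)), ((-5.2), (3.8)), None, ((-6.2), (4.5)), ((-5.2), (4.0)), ((-6.2), (2.2))]
loaded -32 side0 [((-4.0), (1.5)), ((-4.5), (2.0)), ((-5.2), (1.8)), ((-12.0), (-6.5)), ((-5.2), (2.0)), ((-5.5), (2.0)), ((-5.5), (-3.2))]
placed scene [((-5.2), (4.5)), ((-5.5), (4.2)), ((-5.8), (5.0)), ((-6.0), (4.8)), ((-6.2), (4.5)), ((-5.5), (4.2)), ((-3.0), (1.0))]
placed side [((-4.8), (8.5)), ((-5.2), (9.2)), ((-5.2), (8.5)), ((-13.5), (8.8)), ((-5.8), (5.2)), ((-5.8), (-0.2)), ((-5.2), (-2.8))]
scene px per 10mm across: N -1.41 Y 4.37
side px per 10mm across: N -3.8 Y 1.41
placed scene [((-4.0), (-3.2)), ((-7.0), (2.5)), ((-6.8), (3.5)), ((-7.0), (2.8)), ((-7.8), (3.0)), ((-7.0), (3.8)), ((-7.2), (3.2))]
placed side [None, ((-8.2), (-0.8)), ((-12.2), (-0.8)), ((-14.0), (0.0)), ((-14.0), (-0.8)), ((-14.0), (-0.8)), ((-14.0), (-1.8))]
scene px per 10mm across: N -1.12 Y 4.46
side px per 10mm across: N -3.94 Y 1.58
```

Call:
servo_tool([
  [0, -2.2, 0.7, -1.4, 0, 0, 0],
  [0, -4.3, 0.5, -2.9, 0, 0, 0],
  [0, -4.3, 0.5, -2.9, 0, 0, 0],
  [0, -4.3, 0.5, -2.9, 0, 0, 0],
])

```text
time: 28.95
tcp_pos: [0.4842, -0.1662, 0.2132]
tcp_rot: [[0.798, 0.237, 0.554], [0.195, -0.971, 0.135], [0.571, 0.0, -0.821]]
force: [-0.7, 0.1, -1.1]
width: 0.0259
finger_force: 59.2
```

```bash
python3 off.py .096
```

```text
t 28.95 off home N,A,Y mm [4.4, 10.0, -1.1] F N,A,Y [-1.1, -0.5, 0.3] w 0.0259
```

Call:
servo_tool([
  [0, -0.8, -0.2, -0.6, 0, 0, 0],
  [0, -1.6, -0.4, -1.1, 0, 0, 0],
  [0, -1.6, -0.4, -1.1, 0, 0, 0],
])

```text
time: 29.25
tcp_pos: [0.4825, -0.1666, 0.2121]
tcp_rot: [[0.798, 0.237, 0.554], [0.195, -0.971, 0.135], [0.571, 0.0, -0.821]]
force: [0.6, 0.7, -0.7]
width: 0.0261
finger_force: 59.2
```

```bash
python3 off.py .096; python3 chk.py >/dev/null; python3 q.py .096| sed 's/np.float64//g'|grep place
```

```text
t 29.25 off home N,A,Y mm [2.3, 10.0, -1.1] F N,A,Y [0.2, -1.1, 0.5] w 0.0261
placed scene [None, ((-6.2), (4.5)), ((-5.8), (5.0)), ((-6.0), (4.8)), ((-5.8), (5.0)), ((-6.0), (4.8)), ((-5.2), (4.5))]
placed side [None, ((-5.5), (2.0)), ((-5.5), (1.5)), ((-6.2), (2.8)), ((-6.2), (1.2)), ((-6.2), (2.2)), ((-6.2), (2.2))]
```

Seated level in the trough. Nudging 0.7 mm in, then sliding down to the stop.

Call:
servo_tool([
  [0, -0.6, -0.1, -0.4, 0, 0, 0],
  [0, 0.2, 0.1, -1.6, 0, 0, 0],
  [0, 1.1, 0.3, -2.9, 0, 0, 0],
  [0, 2, 0.5, -4.1, 0, 0, 0],
  [0, 2.8, 0.7, -5.3, 0, 0, 0],
  [0, 3.3, 0.8, -6.1, 0, 0, 0],
  [0, 3.3, 0.8, -6.1, 0, 0, 0],
])

```text
time: 30.05
tcp_pos: [0.4859, -0.1657, 0.2058]
tcp_rot: [[0.798, 0.237, 0.554], [0.195, -0.971, 0.135], [0.57, 0.0, -0.821]]
force: [0.8, 0.5, -0.9]
width: 0.0258
finger_force: 59.2
```

```bash
python3 off.py .096
```

```text
t 30.05 off home N,A,Y mm [1.6, 2.8, -1.0] F N,A,Y [0.2, -1.3, 0.3] w 0.0258
```

Call:
servo_tool([
  [0, 0.4, 0.1, -0.6, 0, 0, 0],
  [0, 0.8, 0.2, -1.2, 0, 0, 0],
  [0, 0.8, 0.2, -1.2, 0, 0, 0],
])

```text
time: 30.35
tcp_pos: [0.4867, -0.1656, 0.2047]
tcp_rot: [[0.798, 0.237, 0.554], [0.195, -0.971, 0.135], [0.571, 0.0, -0.821]]
force: [-0.6, 1.0, -1.2]
width: 0.026
finger_force: 59.2
```

```bash
python3 off.py .096
```

```text
t 30.35 off home N,A,Y mm [1.6, 1.5, -1.1] F N,A,Y [-1.0, -0.8, 1.1] w 0.026
```

Call:
servo_tool([
  [0, 0.4, 0.1, -0.6, 0, 0, 0],
  [0, 0.8, 0.2, -1.2, 0, 0, 0],
  [0, 0.8, 0.2, -1.2, 0, 0, 0],
])

```text
time: 30.65
tcp_pos: [0.4877, -0.1655, 0.204]
tcp_rot: [[0.797, 0.237, 0.555], [0.195, -0.971, 0.135], [0.571, 0.001, -0.821]]
force: [-1.7, -0.1, 2.3]
width: 0.026
finger_force: 59.7
```

```bash
python3 off.py .096
```

```text
t 30.65 off home N,A,Y mm [2.0, 0.4, -1.3] F N,A,Y [-0.0, 2.8, 0.3] w 0.026
```

Call:
servo_tool([
  [0, 0.3, 0.1, -0.4, 0, 0, 0],
  [0, 0.5, 0.1, -0.8, 0, 0, 0],
  [0, 0.5, 0.1, -0.8, 0, 0, 0],
])

```text
time: 30.95
tcp_pos: [0.4885, -0.1659, 0.2041]
tcp_rot: [[0.797, 0.237, 0.556], [0.195, -0.972, 0.135], [0.572, 0.001, -0.82]]
force: [-7.0, -0.4, 9.6]
width: 0.0261
finger_force: 60.7
```

```bash
python3 off.py .096
```

```text
t 30.95 off home N,A,Y mm [2.6, 0.0, -1.8] F N,A,Y [-0.1, 11.8, 1.3] w 0.0261
```

The stop is felt at A = 0.0. Easing off, then releasing.

Call:
servo_tool([
  [0, -0.4, 0, 0.4, 0, 0, 0],
  [0, -1.1, -0.1, -0.1, 0, 0, 0],
  [0, -1.1, -0.1, -0.1, 0, 0, 0],
  [0.35, -1.1, -0.1, -0.1, 0, 0, 0],
  [0.4, -1.1, -0.1, -0.1, 0, 0, 0],
  [0.45, -1.1, -0.1, -0.1, 0, 0, 0],
  [0.5, -1.1, -0.1, -0.1, 0, 0, 0],
  [0.5, -1.1, -0.1, -0.1, 0, 0, 0],
])

```text
time: 31.75
tcp_pos: [0.4868, -0.1652, 0.2025]
tcp_rot: [[0.798, 0.238, 0.554], [0.195, -0.971, 0.135], [0.57, 0.0, -0.821]]
force: [0.3, 0.9, -0.8]
width: 0.0427
finger_force: 0.0
```

```bash
python3 off.py .096; python3 chk.py >/dev/null; python3 q.py .032 .096| sed 's/np.float64//g'|grep place
```

```text
t 31.75 off home N,A,Y mm [0.5, -0.4, -0.8] F N,A,Y [-0.0, -1.0, 0.8] w 0.0427
placed scene [((-5.2), (4.5)), ((-5.5), (5.2)), ((-5.8), (5.0)), ((-6.0), (4.8)), ((-6.2), (5.2)), ((-5.5), (5.2)), ((-3.0), (1.0))]
placed side [((-4.8), (1.5)), ((-5.2), (1.8)), ((-5.5), (2.5)), ((-5.2), (1.8)), ((-5.8), (2.5)), ((-13.8), (1.8)), ((-5.2), (-2.8))]
placed scene [((-6.0), (4.5)), ((-5.2), (4.5)), ((-5.8), (5.0)), ((-6.0), (4.8)), ((-5.8), (5.0)), ((-5.5), (4.8)), ((-5.0), (5.2))]
placed side [((-4.5), (2.2)), ((-5.5), (2.0)), ((-5.5), (2.8)), ((-5.5), (2.8)), ((-5.5), (2.8)), ((-5.8), (2.5)), ((-14.0), (-7.2))]
```

Both tubes match the loaded profile. Withdrawing along the axis and checking once more, including the open tubes.

Call:
servo_tool([
  [0.5, -5, -1.2, 7, 0, 0, 0],
  [0.5, -14, -3.4, 20, 0, 0, 0],
  [0.5, -28, -6.8, 41, 0, 0, 0],
  [0.5, -42, -10, 64, 0, 0, 0],
  [0.5, -42, -10, 100, 0, 0, 0],
  [0.5, -42, -10, 140, 0, 0, 0],
  [0.5, -42, -10, 140, 0, 0, 0],
  [0.5, -42, -10, 140, 0, 0, 0],
])

```text
time: 32.65
tcp_pos: [0.4445, -0.1767, 0.3435]
tcp_rot: [[0.798, 0.235, 0.555], [0.194, -0.972, 0.133], [0.571, 0.002, -0.821]]
force: [-0.2, 0.7, -1.2]
width: 0.0428
finger_force: 0.0
```

```bash
python3 chk.py >/dev/null; python3 q.py .032 .096| sed 's/np.float64//g'|grep place; python3 - <<'E'
import cv2,numpy as np
a=cv2.imread("pics/scene0.png").astype(int);b=cv2.imread("pics/scene_last.png").astype(int)
c=lambda x,y:(355+x/4,200+y/4)
for r in[(95,182),(193,78),(259,58),(361,98),(269,203),(335,179)]:
    u,v=map(round,c(*r));t=a[v-8:v+9,u-9:u+10].astype(np.uint8);s=b[v-14:v+15,u-15:u+16].astype(np.uint8)
    m=cv2.matchTemplate(s,t,cv2.TM_CCOEFF_NORMED);_,k,_,l=cv2.minMaxLoc(m);print("rim shift px",l[0]-6,l[1]-6,round(k,2))
d=(abs(a-b).max(2)>60).astype(np.uint8);d[:, 250:330][:130]=0
n,l,s,_=cv2.connectedComponentsWithStats(d);print([x.tolist() for x in s[1:] if x[4]>40])
E
```

```text
placed scene [((-5.2), (4.5)), ((-5.5), (5.2)), ((-5.8), (5.0)), ((-6.0), (4.0)), ((-6.2), (4.5)), ((-5.5), (4.2)), ((-3.0), (1.0))]
placed side [((-4.8), (2.0)), ((-5.2), (1.5)), ((-5.5), (2.5)), ((-5.2), (1.8)), ((-5.8), (2.5)), ((-5.8), (1.8)), ((-5.2), (-2.8))]
placed scene [((-5.0), (4.5)), ((-5.2), (4.5)), ((-5.8), (4.5)), ((-6.0), (4.8)), ((-5.8), (5.0)), ((-5.0), (4.8)), ((-5.0), (4.5))]
placed side [((-4.5), (2.2)), ((-5.5), (1.5)), ((-5.5), (2.8)), ((-5.5), (2.0)), ((-5.5), (2.0)), ((-5.8), (2.5)), ((-4.5), (-3.5))]
rim shift px 0 0 0.76
rim shift px 0 0 1.0
rim shift px 0 0 1.0
rim shift px 0 0 1.0
rim shift px 0 0 0.99
rim shift px 0 0 1.0
[[360, 23, 21, 11, 59], [234, 24, 8, 11, 50], [332, 31, 19, 13, 78], [195, 58, 4, 19, 57], [220, 60, 5, 20, 61], [330, 117, 45, 26, 595], [175, 139, 26, 29, 369], [204, 143, 26, 26, 348], [176, 194, 11, 8, 49], [203, 197, 12, 9, 52], [388, 230, 31, 22, 286], [382, 241, 18, 22, 134]]
```

```bash
python3 -c "
from cell import job
print(job.close_job())"
```

```text
the job is handed in; nothing more can be done
None
```

Both capped tubes lie in the shaker's two free cradles with their feet on the stops; the first needed a regrasp because it pivoted in the grip on the first try. In the last pictures the open tubes had not shifted and no bystander showed signs of moving, and I handed the job in after about 33 s; no verdict was returned.

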